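Lid the biscuit tubs and pack the food carrier

TASK

Close every biscuit tub on the table with the one look-alike lid that truly snaps onto its rim (you can only tell by trying them), and stand the closed tubs upright in the food carrier. Leave any lid that belongs to no tub here lying flat on the table top, knob up, and push the carrier's door down until its catch snaps and it is fully shut. Do not knock over the jars standing about.

Things in the scene. Friction and masses are not known exactly. Their poses are not given: they have to be found in the camera images.
- tub_a_rim (a point): open white round tub of biscuits, 75 mm high, 0.2 kg, with a tapered wall and a thick rounded bead round the rim. This point: centre of the mouth, level with the bead's top, 75 mm above the underside; z is the axis. Three kinds of tub look alike, beads 75, 81 and 87 mm across (which is which is not said). May be absent (None).
- tub_b_rim (a point): another such tub, bead 6 or 12 mm different: point at the centre of the mouth, 75 mm above the underside. May be absent (None).
- tub_c_rim (a point): another such tub, bead 6 or 12 mm different: point at the centre of the mouth, 75 mm above the underside. May be absent (None).
- lid_1_grip (a point): grey snap lid, 96 mm across (101 over its four snap tabs): skirt 10 mm deep, top plate up to 14 mm above its underside, then a round knob 32 mm across up to 44 mm. Three lids are alike from outside; only the groove underneath differs, one for each bead. This point: on the axis half-way up the knob, 29 mm above the underside; z up through the knob.
- lid_2_grip (a point): another such lid: point half-way up the knob, 29 mm above the underside. The right lid, pressed straight down with 12 to 18 N, snaps under the bead; this point is then 19 mm above the tub's rim point (26 resting unsnapped), and it holds against 10 N: the tub can be lifted and carried smoothly by the knob.
- lid_3_grip (a point): another such lid: point half-way up the knob, 29 mm above the underside. A wrong lid, too small or too large for a tub, stays about 27 mm above the rim point however hard it is pressed, and lifts off again freely.
- carrier_in (a point): centre of the inner floor (14 mm above the table) of the carrier, a fixed grey top-loading insulated food box, outside 157 (x) by 372 (y) mm, walls 16 mm thick and up to 135 mm, inside 125 by 340 mm: room for three closed tubs side by side along its y. Its x points from the front (catch) to the back (hinge).
- door_hinge (a point): middle of the hinge line of the carrier's top door, 81.5 mm behind carrier_in (along the carrier's x), 139 mm above the table; the hinge runs along the carrier's y.
- door (a joint): opening angle of the carrier's door in rad: 0 shut and held by the catch, 1.57 upright, 2.0 leaning back on its stop. It falls slowly by itself: forward when it is less than 1.57, back when more. Falling shut it stops at about 0.08, 15 mm proud at the front, on the sprung roller of the front catch; 8 to 12 N straight down on the tab snaps it home.
- door_edge (a point): middle of the door's front edge, half-way through the door's thickness: 160 mm from the hinge line. The door is a panel 378 mm wide (the carrier's y) and 16 mm thick, its underside (the inner face) 1 mm above the hinge line when shut.
- door_tab (a point): middle of the top of the black press tab, 30 by 60 mm, that juts 29 mm from the door's front edge over the catch; 174 mm from the hinge line. A small keeper hangs 22 mm under it.
- honey_jar: bystander: jar of honey with a lid, 71 mm across, 110 mm high; origin at the centre of its underside.
- spice_a: bystander: spice jar, 46 mm across, 106 mm high; origin at the centre of its underside.
- spice_b: bystander: spice jar, 44 mm across, 105 mm high; origin at the centre of its underside.
There are look-alikes about, which are no part of the job. What is shaped like the part that bears lid_2_grip but purple or red is not meant.

How it is judged:
At the end, for the whole second after the job is handed in: Each tub present wears a lid fully home (knob point 15 to 22 mm above the rim point, 7 mm of its axis) and stands upright (0.12 rad) on the carrier floor; every other lid lies knob up and flat (0.12 rad) on the table top, not in the carrier; the door is below 0.02 rad (((z of lid_1_grip in the frame of tub_a_rim between 0.015 and 0.0222 m and horizontal distance between lid_1_grip and tub_a_rim below 0.007 m) or (z of lid_2_grip in the frame of tub_a_rim between 0.015 and 0.0222 m and horizontal distance between lid_2_grip and tub_a_rim below 0.007 m) or (z of lid_3_grip in the frame of tub_a_rim between 0.015 and 0.0222 m and horizontal distance between lid_3_grip and tub_a_rim below 0.007 m)) and x of tub_a_rim in the frame of carrier_in between -0.06 and 0.06 m and y of tub_a_rim in the frame of carrier_in between -0.15 and 0.15 m and z of each of tub_a_rim, tub_b_rim, tub_c_rim in the frame of carrier_in below 0.082 m and angle between each of tub_a_rim, tub_b_rim, tub_c_rim's own z axis and vertical below 0.12 rad and ((z of lid_1_grip in the frame of tub_b_rim between 0.015 and 0.0222 m and horizontal distance between lid_1_grip and tub_b_rim below 0.007 m) or (z of lid_2_grip in the frame of tub_b_rim between 0.015 and 0.0222 m and horizontal distance between lid_2_grip and tub_b_rim below 0.007 m) or (z of lid_3_grip in the frame of tub_b_rim between 0.015 and 0.0222 m and horizontal distance between lid_3_grip and tub_b_rim below 0.007 m)) and x of tub_b_rim in the frame of carrier_in between -0.06 and 0.06 m and y of tub_b_rim in the frame of carrier_in between -0.15 and 0.15 m and ((z of lid_1_grip in the frame of tub_c_rim between 0.015 and 0.0222 m and horizontal distance between lid_1_grip and tub_c_rim below 0.007 m) or (z of lid_2_grip in the frame of tub_c_rim between 0.015 and 0.0222 m and horizontal distance between lid_2_grip and tub_c_rim below 0.007 m) or (z of lid_3_grip in the frame of tub_c_rim between 0.015 and 0.0222 m and horizontal distance between lid_3_grip and tub_c_rim below 0.007 m)) and x of tub_c_rim in the frame of carrier_in between -0.06 and 0.06 m and y of tub_c_rim in the frame of carrier_in between -0.15 and 0.15 m and ((z of lid_1_grip in the frame of tub_a_rim between 0.015 and 0.0222 m and horizontal distance between lid_1_grip and tub_a_rim below 0.007 m) or (z of lid_1_grip in the frame of tub_b_rim between 0.015 and 0.0222 m and horizontal distance between lid_1_grip and tub_b_rim below 0.007 m) or (z of lid_1_grip in the frame of tub_c_rim between 0.015 and 0.0222 m and horizontal distance between lid_1_grip and tub_c_rim below 0.007 m) or (height (world z) of lid_1_grip between 0.022 and 0.036 m and angle between lid_1_grip's own z axis and vertical below 0.12 rad)) and ((z of lid_2_grip in the frame of tub_a_rim between 0.015 and 0.0222 m and horizontal distance between lid_2_grip and tub_a_rim below 0.007 m) or (z of lid_2_grip in the frame of tub_b_rim between 0.015 and 0.0222 m and horizontal distance between lid_2_grip and tub_b_rim below 0.007 m) or (z of lid_2_grip in the frame of tub_c_rim between 0.015 and 0.0222 m and horizontal distance between lid_2_grip and tub_c_rim below 0.007 m) or (height (world z) of lid_2_grip between 0.022 and 0.036 m and angle between lid_2_grip's own z axis and vertical below 0.12 rad)) and ((z of lid_3_grip in the frame of tub_a_rim between 0.015 and 0.0222 m and horizontal distance between lid_3_grip and tub_a_rim below 0.007 m) or (z of lid_3_grip in the frame of tub_b_rim between 0.015 and 0.0222 m and horizontal distance between lid_3_grip and tub_b_rim below 0.007 m) or (z of lid_3_grip in the frame of tub_c_rim between 0.015 and 0.0222 m and horizontal distance between lid_3_grip and tub_c_rim below 0.007 m) or (height (world z) of lid_3_grip between 0.022 and 0.036 m and angle between lid_3_grip's own z axis and vertical below 0.12 rad)) and value of joint door below 0.02 rad); the robot touches nothing.
It fails at once if a bystander jar is knocked over (angle between any of honey_jar, spice_a, spice_b's own z axis and vertical above 0.6 rad).
Of tub_a, tub_b, tub_c only 2 to 3 are there at a start; the rules pass over those that are not, and their reading is None.
At some moment in a run one of lid_1, lid_2, lid_3, tub_a, tub_b, tub_c may be knocked a few centimetres aside while the robot is not near it.
Once in a run the grip may slacken for a moment while it holds something.
It also fails if it takes over 210 s, if anything falls off the work surface, if the arm or the gripper's body presses on something with over 40 N, if the wrist force passes 120 N, or if a joint passes its speed limit or range.

ROBOT

A 7-joint arm with a two-finger parallel gripper is mounted at the origin on a cart in front of the work surface, level with it; the furniture and walls round the work are solid. World frame = base frame: x ahead of the robot, y to its left, z up, the work surface at z = 0. Lengths are in m, angles in rad, forces in N, time in s.
With the tool pointing down it reaches from about 0.425 to 0.925 m from the base axis. Payload 6.8 kg.
Tool frame: the origin (TCP) lies at the very end of the fingers, on their centre line; the grasp point (between the pads) lies 19 mm behind it; z points along the fingers, y is the line along which they close (so a half turn about z gives the same grasp; the last joint's range is limited). The gripper opens to 85 mm and grips with 20 to 120 N. Pads are 22 mm wide; open, the fingers measure 114 mm over their backs; the gripper's body (76 mm by 85 mm) begins 54 mm behind the grasp point. The pads swing forward as they close: fully open they stand 13 mm farther back than shut.
Start: joints at [1.22, 0.477, 0.022, 1.555, -0.011, 1.109, -0.083], TCP at [0.162, -0.655, 0.231] pointing down, gripper open.
Joint ranges: [-2.96, 2.96], [-0.34, 2.1], [-1.41, 1.46], [0.24, 2.44], [-1.37, 4.51], [0.17, 1.92], [-2.96, 2.96]. Speed limits (rad/s): [2.39, 2.39, 3.14, 3.14, 3.14, 3.14, 3.14].

INTERFACE

Orientations are given as a unit quaternion [w, x, y, z].
In Python, from station import telemetry, viewer, job, search_frame, cut_out gives the robot as it stands. The module is installed in compiled form; this text tells all that it offers.
- The arm moves only by the shell command python3 -m crank 'ROWS' [FORCE]. ROWS is JSON, a list of rows, each an object with "delta_rot": the turn, a rotation vector about the tool's x, y, z in degrees, a list of three; "xyz": the shift along the tool's x, y, z in m, a list of three; "fingers": the gripper command: -1 is fully open, 1 is shut, values between are in proportion. In form: [{"delta_rot": [ax, ay, az], "xyz": [dx, dy, dz], "fingers": fingers}, ...]. A call has 1 to 10 rows; each row is the pose to reach, as a shift and turn from the pose commanded when the call began, along the tool's axes at that moment; what a row does not reach only later rows make up. A row lasts 1/10 s, in which the tool goes at most 50 mm and 8.59 degrees, less where a joint would pass 70% of its speed; a pose out of reach is approached as far as the arm can. A call with a gripper value outside its range is refused whole. The fingers move at their own pace and stop on an object; FORCE is the grip in N (left out, the last holds). Time passes only in rows, so rows that repeat a pose let the fingers close. It gives the time, the measured TCP pose, the force, the opening and the grip force at its end, in the units of the state.
- telemetry.get_obs(): the state, without advancing time (a new reading comes with each control period).
- viewer.read_camera(name): name is "scene" or "top" or "wrist"; returns a dict with "img" (420x560x3 uint8, red, green, blue), "fx", "fy", "cx", "cy" (pixels), "origin" and "rotation" of the camera in the world. Camera axes: x right, y up, looking along -z (the intrinsics and any distortion apply to the point x, -y, -z); pixel columns grow to the right and rows downward; lengths in m; the calibration is good to about 2 mm. A picture is of the moment at which its call begins. There is no depth.
- job.hand_in(): hands the job in; it is judged then, once.
Trained networks look in the newest picture that a camera, given by its name, has taken for a name from the list of things; names that differ only in an ending like _2 or _b are one class to them, and where a whole thing is asked for, a point or a joint stands for the part that bears it (a point fixed in the world has none). Each returns a list of dicts, best first, with "score" (0 to 1); they miss things now and then, are a little off and sometimes report something else, mostly with a low value. They report only what shows in the picture. A call takes as long as a camera call. They do not tell look-alikes from the thing itself.
- search_frame(camera, thing): "pixel" ([column, row] in pixels, amid what is visible of it).
- cut_out(camera, thing): "pixels" (420x560 bool, what is visible of it) and "pixel" ([column, row] in pixels, amid what is visible of it).
The state is a dict: "t": time; "q": joint angles; "joint_vel": joint speeds; "joint_torque": joint torques, N m; "eef_pos": TCP position; "tool_rot": TCP orientation; "contact_force": force on the tool from outside, world axes, zero at the start; "torque": the same for the moment, N m; "gripper_width": opening from 0.0 (shut) to 1.0 (fully open); "grasp_force": force on a finger pad.
Only numpy, scipy, OpenCV 4.12 (cv2) and the standard library are available. Lean on these libraries where they do the work, as an engineer would, in place of code of your own. Each camera call takes 0.05 s, during which the arm holds its last target. There are 200 camera calls.

## Working session

There is one attempt and no reset: what is moved stays moved. The work goes in short steps, Python scripts to look and compute and a shell command to move; the robot and the scene stay as the last step left them, time stands still between calls to the robot, and variables do not carry over. Pictures are saved under pics/ and viewed, at most 14 in all, crops included, and the job is handed in when it is done.

```bash
mkdir -p pics; ls
cat > h.py <<'E'
import numpy as np, cv2
from station import telemetry, viewer, job, search_frame, cut_out
def cam(n, save=None):
    c=viewer.read_camera(n)
    if save: cv2.imwrite('pics/'+save, c['img'][:,:,::-1])
    return c
def rot(c):
    r=np.array(c['rotation'],float)
    if r.shape==(3,3): return r
    from scipy.spatial.transform import Rotation as R
    return R.from_quat([r[1],r[2],r[3],r[0]]).as_matrix()
def p2w(c,px,z):
    d=np.array([(px[0]-c['cx'])/c['fx'], -(px[1]-c['cy'])/c['fy'], -1.])
    d=rot(c)@d; o=np.array(c['origin'])
    return o+d*(z-o[2])/d[2]
def w2p(c,p):
    v=rot(c).T@(np.array(p)-np.array(c['origin']))
    return np.array([c['cx']+c['fx']*v[0]/-v[2], c['cy']-c['fy']*v[1]/-v[2]])
E
python3 - <<'E'
from h import *
for n in ['scene','top']:
    c=cam(n,n+'0.png'); print({k:v for k,v in c.items() if k!='img'})
o=telemetry.get_obs(); print(o)
for n in ['top','scene']:
    cam(n)
    for t in ['tub_a_rim','lid_1_grip','door','honey_jar','spice_a']:
        print(n,t,[(np.round(d['pixel']).tolist(),round(d['score'],2)) for d in search_frame(n,t)])
E
```

```text
pics
{'fx': 484.18411532266975, 'fy': 484.18411532266975, 'cx': 283.03025533026863, 'cy': 204.9122829990683, 'origin': array([-0.6369858 ,  0.83857463,  1.16293146]), 'rotation': array([-0.39332774, -0.20729019,  0.41968908,  0.79131861])}
{'fx': 520.156037580587, 'fy': 520.156037580587, 'cx': 285.32883802149854, 'cy': 214.7363732747857, 'origin': array([ 0.41123264, -0.04736592,  1.6789242 ]), 'rotation': array([ 0.714942  ,  0.03506339, -0.04313091, -0.69697075])}
{'t': 0.1, 'q': array([ 1.21987083,  0.47775134,  0.02235252,  1.55634965, -0.01149999,
        1.10928087, -0.08309396]), 'joint_vel': array([ 0.0005734 , -0.00181934, -0.00157266, -0.00253082, -0.00031234,
       -0.00065908, -0.00035241]), 'joint_torque': array([ 5.11343198e-03, -5.97762108e+01,  1.61426526e+00, -2.81952202e+01,
        1.28634754e-02,  5.05880904e-03,  4.52746406e-05]), 'eef_pos': array([ 0.16215758, -0.6546877 ,  0.23040162]), 'tool_rot': array([-8.14290803e-04,  9.92637130e-01,  1.21123236e-01, -1.62953649e-04]), 'contact_force': array([ 0.44900613, -0.810339  , -0.30134019]), 'torque': array([-0.01528749,  0.0037837 ,  0.01831306]), 'grasp_force': 0.0, 'gripper_width': 0.9983645298799438}
top tub_a_rim [([176.0, 263.0], 0.63)]
top lid_1_grip [([140.0, 252.0], 0.9)]
top door [([264.0, 190.0], 0.7)]
top honey_jar [([342.0, 167.0], 0.92), ([139.0, 249.0], 0.43)]
top spice_a [([232.0, 163.0], 0.65), ([187.0, 162.0], 0.65)]
scene tub_a_rim [([226.0, 279.0], 0.56)]
scene lid_1_grip [([186.0, 297.0], 0.97)]
scene door [([250.0, 188.0], 0.83)]
scene honey_jar [([262.0, 215.0], 0.47)]
scene spice_a [([187.0, 230.0], 0.72), ([214.0, 223.0], 0.43)]
```

Run:
```python
import cv2,numpy as np
a=cv2.imread('pics/top0.png');b=cv2.imread('pics/scene0.png')
cv2.imwrite('pics/t1.png',cv2.resize(a,(800,600),interpolation=cv2.INTER_CUBIC));cv2.imwrite('pics/s1.png',cv2.resize(b,(800,600),interpolation=cv2.INTER_CUBIC))
```

```text
(no output)
```

View pics/t1.png

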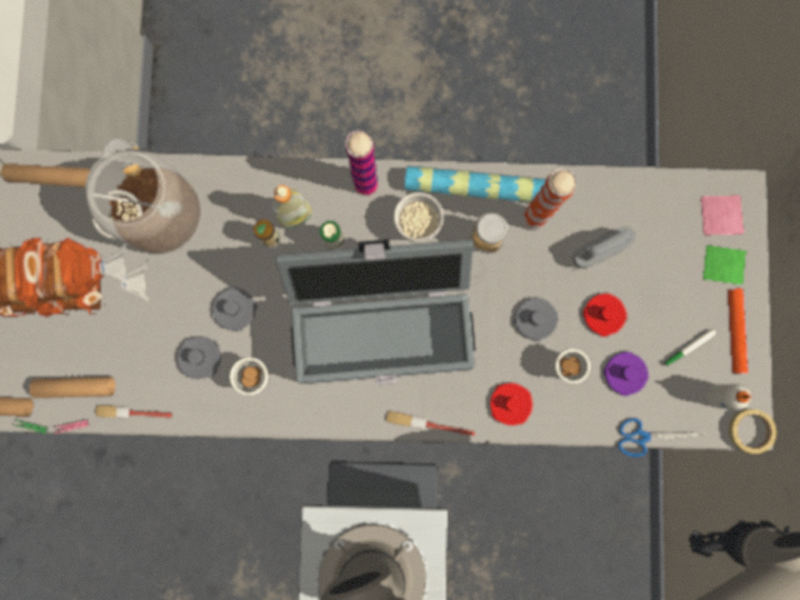

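View pics/s1.png

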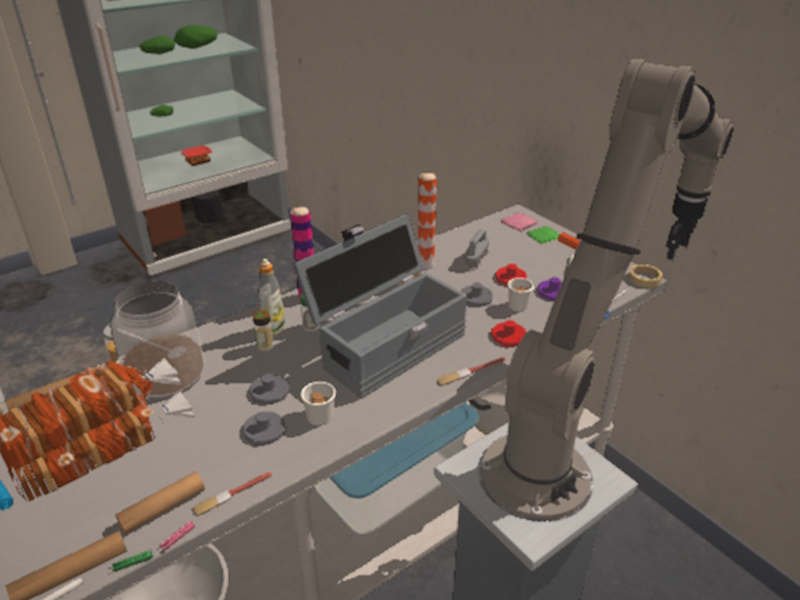

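The top view, scaled to 800x600, shows two open tubs at (249,376) and (573,366). There are three grey lids at (234,308), (198,356) and (535,318). The look-alikes are red at (604,314) and (511,403) and purple at (627,372); the bean bowl at (418,217) isn't a tub. The carrier's centre is near (384,337) with its door leaning back. The jars are at (490,232), (265,232) and (330,232).

Next I'll refine the positions from these images.

Run:
```python
from h import *
s=0.7
t=cam('top'); sc=cam('scene')
def both(name,tp,sp,z):
    a=p2w(t,np.array(tp)*s,z); b=p2w(sc,np.array(sp)*s,z) if sp else None
    print(name,np.round(a,3)[:2],None if b is None else np.round(b,3)[:2])
both('tubA',(249,376),(318,391),.075); both('tubB',(573,366),(520,285),.075)
both('lid A top',(234,296),(269,383),.044); both('lid B',(198,356),(262,422),.044); both('lid C',(533,313),(475,288),.044)
both('lidA plate',(233,309),None,.014);both('lidB plate',(198,357),None,.014);both('lidC plate',(536,319),None,.014)
for p in [(295,309),(298,381),(472,368),(468,296)]: both('carr',p,None,.135)
for p in [(280,255),(470,242)]: both('dooredge',p,None,.28)
g=t['img']
for tp,z in [((249,376),.075),((573,366),.075)]:
    for d in [1]:
        c=g[int(tp[1]*s)-25:int(tp[1]*s)+25,int(tp[0]*s)-25:int(tp[0]*s)+25].min(2)
        m=(c>150).astype('uint8'); cs,_=cv2.findContours(m,0,1); k=max(cs,key=cv2.contourArea); e=cv2.minEnclosingCircle(k)
        ctr=np.array(e[0])+[int(tp[0]*s)-25,int(tp[1]*s)-25]
        print(p2w(t,ctr,z), e[1]*2*(np.array(t['origin'])[2]-z)/t['fx'], cv2.fitEllipse(k)[1])
```

```text
tubA [0.431 0.273] [0.436 0.272]
tubB [ 0.47  -0.424] [ 0.471 -0.419]
lid A top [0.607 0.321] [0.562 0.336]
lid B [0.473 0.392] [0.454 0.411]
lid C [ 0.586 -0.342] [ 0.57  -0.339]
lidA plate [0.581 0.328] None
lidB plate [0.472 0.4  ] None
lidC plate [ 0.576 -0.354] None
carr [0.572 0.172] None
carr [0.423 0.159] None
carr [ 0.459 -0.2  ] None
carr [ 0.609 -0.189] None
dooredge [0.66  0.184] None
dooredge [ 0.695 -0.178] None
[0.42923868 0.27511508 0.075     ] 0.20762944287042154 (45.84124755859375, 58.9013786315918)
[ 0.46323908 -0.42178971  0.075     ] 0.20102310818161448 (51.167972564697266, 56.070091247558594)
```

```bash
P='python3 -m crank'
python3 -m crank '[{"delta_rot":[0,0,3],"xyz":[0.04,-0.018,-0.06],"fingers":-1},{"delta_rot":[0,0,6],"xyz":[0.08,-0.035,-0.1],"fingers":-1},{"delta_rot":[0,0,9],"xyz":[0.125,-0.053,-0.12],"fingers":-1},{"delta_rot":[0,0,12],"xyz":[0.17,-0.07,-0.12],"fingers":-1},{"delta_rot":[0,0,13.9],"xyz":[0.215,-0.088,-0.12],"fingers":-1},{"delta_rot":[0,0,13.9],"xyz":[0.26,-0.106,-0.12],"fingers":-1},{"delta_rot":[0,0,13.9],"xyz":[0.305,-0.124,-0.12],"fingers":-1},{"delta_rot":[0,0,13.9],"xyz":[0.35,-0.142,-0.12],"fingers":-1},{"delta_rot":[0,0,13.9],"xyz":[0.39,-0.16,-0.12],"fingers":-1},{"delta_rot":[0,0,13.9],"xyz":[0.414,-0.176,-0.12],"fingers":-1}]' 60
python3 - <<'E'
from h import *
c=cam('wrist','w1.png'); print({k:v for k,v in c.items() if k!='img'})
o=telemetry.get_obs(); print(o['t'],o['eef_pos'],o['tool_rot'],o['contact_force'])
for t in ['tub_a_rim','lid_1_grip']:
    for d in cut_out('wrist',t): 
        print(t,np.round(d['pixel']),round(d['score'],2), d['pixels'].sum(), p2w(c,d['pixel'],.075 if 'tub' in t else .02))
E
```

```text
t: 1.8
eef_pos: [0.5239, -0.383, 0.3513]
tool_rot: [-0.0, 1.0, 0.001, 0.0]
contact_force: [0.4, -0.1, -0.1]
gripper_width: 0.998
grasp_force: 0.0
{'fx': 359.89926153646934, 'fy': 359.89926153646934, 'cx': 275.0249100633221, 'cy': 207.49779628024365, 'origin': array([ 0.58873947, -0.38203819,  0.49237069]), 'rotation': array([ 0.70144469, -0.09161664,  0.09135547, -0.70088224])}
1.85 [ 0.53045422 -0.3745071   0.35100986] [-0.0026339   0.99997565  0.00611613  0.00208866] [5.41585232 6.3211909  0.76060919]
```

View pics/w1.png

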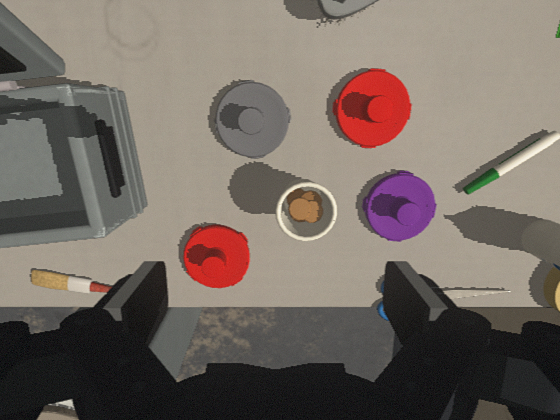

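The wrist picture shows grey lid C at (252,119), with its knob top at (251,120). The tub is at (306,211). Red lids are at (373,108) and (217,256), the purple lid at (401,206).

```bash
cat >> h.py <<'E'
def tub(c,guess,z=.075):
    """bright ring near world guess -> centre, diameter"""
    px=w2p(c,[*guess,z]).astype(int); g=c['img'].astype(int)
    m=((g.min(2)>185)&(g.max(2)-g.min(2)<30)).astype('uint8')
    w=int(.075*c['fx']/(np.array(c['origin'])[2]-z)); y0,x0=max(px[1]-w,0),max(px[0]-w,0)
    m=m[y0:px[1]+w,x0:px[0]+w]
    cs,_=cv2.findContours(m,0,1); k=max(cs,key=lambda k:cv2.contourArea(cv2.convexHull(k))); k=cv2.convexHull(k)
    e=cv2.fitEllipse(k); ctr=np.array(e[0])+[x0,y0]
    return p2w(c,ctr,z)[:2], np.array(e[1])*(np.array(c['origin'])[2]-z)/c['fx'], ctr
def knob(c,guess,z=.044,rad=.016,span=.03):
    """circle of knob top near guess by Hough"""
    px=w2p(c,[*guess,z]).astype(int); h=np.array(c['origin'])[2]-z; f=c['fx']/h; w=int(span*f)+int(rad*f)
    y0,x0=max(px[1]-w,0),max(px[0]-w,0)
    g=cv2.cvtColor(c['img'],cv2.COLOR_RGB2GRAY)[y0:px[1]+w,x0:px[0]+w]
    g=cv2.resize(g,None,fx=4,fy=4,interpolation=cv2.INTER_CUBIC)
    r=rad*f*4
    H=cv2.HoughCircles(cv2.GaussianBlur(g,(5,5),0),cv2.HOUGH_GRADIENT_ALT if 0 else cv2.HOUGH_GRADIENT,1,20,param1=60,param2=8,minRadius=int(r*.85),maxRadius=int(r*1.15))
    return [(np.round(p2w(c,[a/4+x0,b/4+y0],z)[:2],4).tolist(),round(q/4/f,4)) for a,b,q in H[0][:3]]
E
python3 - <<'E'
from h import *
c=cam('wrist'); o=telemetry.get_obs(); print(o['eef_pos'],c['origin'],o['contact_force'])
print(tub(c,(.47,-.42))); print(knob(c,(.586,-.345)))
print(p2w(c,(251,120),.044),p2w(c,(252,119),.012))
E
```

```text
[ 0.52279122 -0.38354841  0.35112327] [ 0.58978426 -0.37962621  0.49210012] [-0.07800304  0.07228067  0.82624571]
(array([ 0.48054544, -0.44263189]), array([0.0218952 , 0.04023582]), array([327.41413116, 206.77425003]))
[([0.5784, -0.3529], np.float64(0.0156)), ([0.5835, -0.3318], np.float64(0.0167)), ([0.6037, -0.3665], np.float64(0.0182))]
[ 0.58025598 -0.34999944  0.044     ] [ 0.58084468 -0.34919168  0.012     ]
```

Run:
```python
from h import *
c=cam('wrist')
for r in (.0375,.0405,.0435): print(r,knob(c,(.475,-.42),.07,r,.02))
g=c['img']; print(g[211,266:346].min(1))
print(w2p(c,(.475,-.42,.075)))
```

```text
0.0375 [([0.4721, -0.4219], np.float64(0.0342)), ([0.4658, -0.4239], np.float64(0.0399)), ([0.4718, -0.4131], np.float64(0.0384))]
0.0405 [([0.4724, -0.421], np.float64(0.0353)), ([0.4661, -0.4239], np.float64(0.0396)), ([0.4718, -0.4131], np.float64(0.0385))]
0.0435 [([0.4746, -0.4197], np.float64(0.0372)), ([0.468, -0.422], np.float64(0.0372)), ([0.4664, -0.4154], np.float64(0.0424))]
[ 78  74  69  81  77  83  80  79  76 102 153 199 223 205 171 133 126 132
  94  86  88  90  72  59  72  78  75  76  78  82  74  78  76  79  79  81
  79  78  78  77  79  82  84  77  77  77  77  78  77  82  72  60  55  58
  55  56  71  92  86  89  88  88  85  92  87  90 122 167 211 233 199 140
 142 142 143 141 144 142 146 143]
[305.94812149 208.91642394]
```

```bash
python3 -m crank '[{"delta_rot":[0,0,0],"xyz":[0.0277,-0.015,0.03],"fingers":-1},{"delta_rot":[0,0,0],"xyz":[0.0555,-0.03,0.06],"fingers":-1},{"delta_rot":[0,0,0],"xyz":[0.0555,-0.03,0.1],"fingers":-1},{"delta_rot":[0,0,0],"xyz":[0.0555,-0.03,0.14],"fingers":-1},{"delta_rot":[0,0,0],"xyz":[0.0555,-0.03,0.18],"fingers":-1},{"delta_rot":[0,0,0],"xyz":[0.0555,-0.03,0.22],"fingers":-1},{"delta_rot":[0,0,0],"xyz":[0.0555,-0.03,0.25],"fingers":-1},{"delta_rot":[0,0,0],"xyz":[0.0555,-0.03,0.25],"fingers":-1}]' 60
python3 - <<'E'
from h import *
c=cam('wrist','w2.png'); print(telemetry.get_obs()['eef_pos'], knob(c,(.5785,-.353)))
E
```

```text
t: 2.85
eef_pos: [0.5728, -0.3554, 0.0966]
tool_rot: [-0.002, 1.0, -0.001, -0.004]
contact_force: [-0.6, -0.7, -0.6]
gripper_width: 0.998
grasp_force: 0.0
[ 0.57481892 -0.35606286  0.09968543] [([0.5821, -0.3518], np.float64(0.0164)), ([0.5867, -0.3296], np.float64(0.0177)), ([0.5777, -0.3301], np.float64(0.0142))]
```

View pics/w2.png

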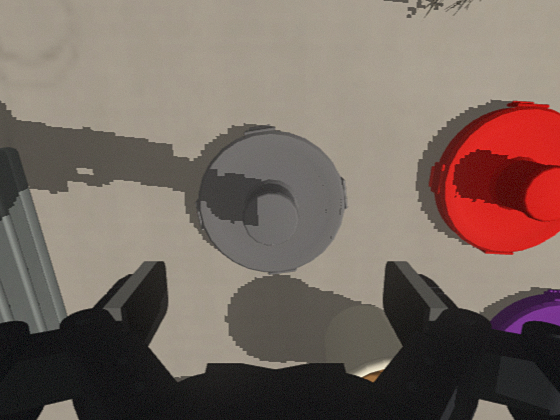

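This close crop confirms the grey lid under the fingers, knob at (271,218), finger mid-line at column 275. I'll descend and grip.

```bash
python3 -m crank '[{"delta_rot":[0,0,0],"xyz":[0.002,-0.001,0.03],"fingers":-1},{"delta_rot":[0,0,0],"xyz":[0.002,-0.001,0.06],"fingers":-1},{"delta_rot":[0,0,0],"xyz":[0.002,-0.001,0.075],"fingers":-1},{"delta_rot":[0,0,0],"xyz":[0.002,-0.001,0.083],"fingers":-1},{"delta_rot":[0,0,0],"xyz":[0.002,-0.001,0.083],"fingers":0},{"delta_rot":[0,0,0],"xyz":[0.002,-0.001,0.083],"fingers":1},{"delta_rot":[0,0,0],"xyz":[0.002,-0.001,0.083],"fingers":1},{"delta_rot":[0,0,0],"xyz":[0.002,-0.001,0.083],"fingers":1},{"delta_rot":[0,0,0],"xyz":[0.002,-0.001,0.083],"fingers":1},{"delta_rot":[0,0,0],"xyz":[0.002,-0.001,0.083],"fingers":1}]' 60
python3 -m crank '[{"delta_rot":[0,0,0],"xyz":[0,0,0],"fingers":1},{"delta_rot":[0,0,0],"xyz":[0,0,0],"fingers":1},{"delta_rot":[0,0,0],"xyz":[0,0,0],"fingers":1}]' 60
```

```text
t: 3.9
eef_pos: [0.5804, -0.3544, 0.0199]
tool_rot: [0.001, 1.0, 0.0, 0.001]
contact_force: [0.1, 0.4, 5.8]
gripper_width: 0.353
grasp_force: 59.7
t: 4.2
eef_pos: [0.5804, -0.3544, 0.0199]
tool_rot: [0.001, 1.0, 0.0, 0.001]
contact_force: [-0.3, 0.1, 6.4]
gripper_width: 0.356
grasp_force: 59.7
```

Run:
```python
from h import *
im=cv2.imread('pics/w1.png')[:,:,::-1]
c={'fx':359.899,'fy':359.899,'cx':275.025,'cy':207.498,'origin':np.array([0.58873947,-0.38203819,0.49237069]),'rotation':np.array([0.70144469,-0.09161664,0.09135547,-0.70088224]),'img':im}
print(im[170:252,306].min(1))
m=((im.min(2)>165)).astype('uint8')[170:255,265:350]
n,l,s,ct=cv2.connectedComponentsWithStats(m); k=1+np.argmax(s[1:,4]); print(s[k])
pts=np.argwhere(l==k)[:,::-1].astype('float32')+[265,170]
cc,r=cv2.minEnclosingCircle(pts.astype('float32')); print(cc,r); e=cv2.fitEllipse(cv2.convexHull(pts.astype('float32'))); print(e)
for z in (.07,.075): print(p2w(c,cc,z),p2w(c,e[0],z), np.array(e[1])*(.4924-z)/c['fx'])
```

```text
[142 141 139 140 141 145 142 141 144  86  82  83 135 175 203 198 156 109
 104 112 114  55  51  66  62  67  66  68  65  59  72  74  82  80  76  78
  80  80  77  81  79  79  81  77  79  80  79  75  77  77  60  75  95  94
  94  96  92  98  90  92  94  88  94  92  93  89 100 156 195 199 194 147
 140 143 143 142 145 141 143 144 141 146]
[ 12  13  60  58 566]
(306.5829162597656, 210.89837646484375) 30.091745376586914
((306.7840270996094, 211.34384155273438), (57.216251373291016, 60.199424743652344), 70.08711242675781)
[ 0.47235763 -0.4206627   0.07      ] [ 0.47179518 -0.42092073  0.07      ] [0.06715257 0.07065381]
[ 0.47373535 -0.42020547  0.075     ] [ 0.47317956 -0.42046044  0.075     ] [0.06635768 0.06981748]
```

```bash
python3 -m crank '[{"delta_rot":[0,0,0],"xyz":[0,0,-0.02],"fingers":1},{"delta_rot":[0,0,0],"xyz":[0,0,-0.05],"fingers":1},{"delta_rot":[0,0,0],"xyz":[0,0,-0.09],"fingers":1},{"delta_rot":[0,0,0],"xyz":[0,0,-0.13],"fingers":1},{"delta_rot":[0,0,0],"xyz":[-0.02,0.012,-0.16],"fingers":1},{"delta_rot":[0,0,0],"xyz":[-0.05,0.031,-0.16],"fingers":1},{"delta_rot":[0,0,0],"xyz":[-0.08,0.049,-0.16],"fingers":1},{"delta_rot":[0,0,0],"xyz":[-0.1,0.062,-0.15],"fingers":1},{"delta_rot":[0,0,0],"xyz":[-0.1075,0.0665,-0.14],"fingers":1},{"delta_rot":[0,0,0],"xyz":[-0.1075,0.0665,-0.13],"fingers":1}]' 60
python3 -m crank '[{"delta_rot":[0,0,0],"xyz":[0,0,0],"fingers":1},{"delta_rot":[0,0,0],"xyz":[0,0,0],"fingers":1}]' 60
python3 - <<'E'
from h import *
cam('scene','s2.png'); a=cv2.imread('pics/s2.png')
c=cam('wrist','w3.png'); b=cv2.imread('pics/w3.png')
cv2.imwrite('pics/c3.png',np.hstack([cv2.resize(a[150:270,290:440],(500,400)),cv2.resize(b[:,140:420],(300,450))[:400]]))
E
```

```text
t: 5.2
eef_pos: [0.4707, -0.421, 0.1477]
tool_rot: [0.0, 1.0, -0.001, -0.0]
contact_force: [0.3, 0.5, -0.4]
gripper_width: 0.354
grasp_force: 59.4
t: 5.4
eef_pos: [0.4736, -0.4186, 0.1478]
tool_rot: [-0.001, 1.0, 0.002, 0.0]
contact_force: [-0.4, -0.5, -0.5]
gripper_width: 0.35
grasp_force: 59.4
```

View pics/c3.png

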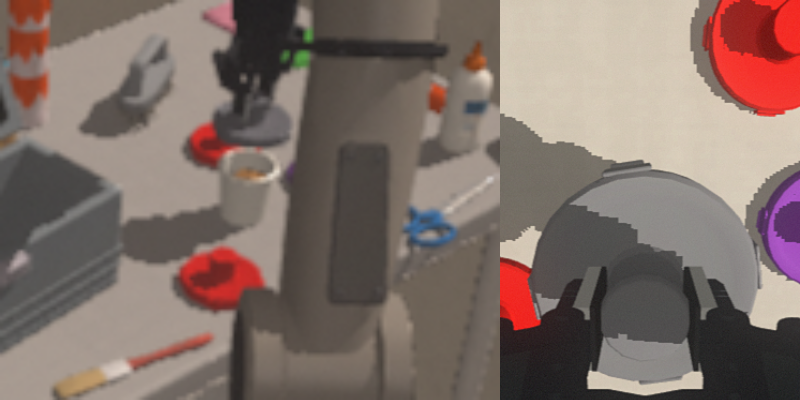

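The lid hangs level, centred over the tub in the left crop near (250,150). Lowering now.

```bash
python3 -m crank '[{"delta_rot":[0,0,0],"xyz":[0,0,0.02],"fingers":1},{"delta_rot":[0,0,0],"xyz":[0,0,0.04],"fingers":1},{"delta_rot":[0,0,0],"xyz":[0,0,0.048],"fingers":1},{"delta_rot":[0,0,0],"xyz":[0,0,0.052],"fingers":1},{"delta_rot":[0,0,0],"xyz":[0,0,0.055],"fingers":1},{"delta_rot":[0,0,0],"xyz":[0,0,0.055],"fingers":1},{"delta_rot":[0,0,0],"xyz":[0,0,0.055],"fingers":1}]' 60
python3 -m crank '[{"delta_rot":[0,0,0],"xyz":[0,0,0.002],"fingers":1},{"delta_rot":[0,0,0],"xyz":[0,0,0.003],"fingers":1},{"delta_rot":[0,0,0],"xyz":[0,0,0.003],"fingers":1},{"delta_rot":[0,0,0],"xyz":[0,0,0.003],"fingers":1}]' 60
```

```text
t: 6.2
eef_pos: [0.4723, -0.4207, 0.094]
tool_rot: [0.0, 1.0, 0.0, 0.0]
contact_force: [-0.4, 0.7, -1.1]
gripper_width: 0.35
grasp_force: 59.4
t: 6.6
eef_pos: [0.4732, -0.4206, 0.0915]
tool_rot: [0.001, 1.0, 0.0, 0.001]
contact_force: [1.2, -0.1, 5.4]
gripper_width: 0.353
grasp_force: 59.9
```

```bash
python3 -m crank '[{"delta_rot":[0,0,0],"xyz":[0,0,0.001],"fingers":1},{"delta_rot":[0,0,0],"xyz":[0,0,0.002],"fingers":1},{"delta_rot":[0,0,0],"xyz":[0,0,0.002],"fingers":1}]' 60
python3 -m crank '[{"delta_rot":[0,0,0],"xyz":[0,0,0.001],"fingers":1},{"delta_rot":[0,0,0],"xyz":[0,0,0.002],"fingers":1},{"delta_rot":[0,0,0],"xyz":[0,0,0.002],"fingers":1}]' 60
python3 -m crank '[{"delta_rot":[0,0,0],"xyz":[0,0,0.001],"fingers":1},{"delta_rot":[0,0,0],"xyz":[0,0,0.002],"fingers":1},{"delta_rot":[0,0,0],"xyz":[0,0,0.002],"fingers":1}]' 60
```

```text
t: 6.9
eef_pos: [0.4732, -0.4209, 0.0896]
tool_rot: [0.001, 1.0, 0.0, 0.001]
contact_force: [1.3, 0.5, 3.8]
gripper_width: 0.357
grasp_force: 60.0
t: 7.2
eef_pos: [0.4713, -0.4201, 0.0857]
tool_rot: [-0.0, 1.0, 0.0, -0.001]
contact_force: [0.2, 0.6, -1.0]
gripper_width: 0.354
grasp_force: 59.6
t: 7.5
eef_pos: [0.4724, -0.42, 0.0849]
tool_rot: [-0.0, 1.0, 0.0, 0.0]
contact_force: [-0.0, 2.3, 6.2]
gripper_width: 0.352
grasp_force: 60.5
```

```bash
python3 -m crank '[{"delta_rot":[0,0,0],"xyz":[0,0,0.0015],"fingers":1},{"delta_rot":[0,0,0],"xyz":[0,0,0.003],"fingers":1},{"delta_rot":[0,0,0],"xyz":[0,0,0.003],"fingers":1},{"delta_rot":[0,0,0],"xyz":[0,0,0.003],"fingers":1}]' 60
python3 -m crank '[{"delta_rot":[0,0,0],"xyz":[0,0,-0.002],"fingers":1},{"delta_rot":[0,0,0],"xyz":[0,0,-0.005],"fingers":1},{"delta_rot":[0,0,0],"xyz":[0,0,-0.01],"fingers":1},{"delta_rot":[0,0,0],"xyz":[0,0,-0.02],"fingers":1},{"delta_rot":[0,0,0],"xyz":[0,0,-0.035],"fingers":1},{"delta_rot":[0,0,0],"xyz":[0,0,-0.05],"fingers":1},{"delta_rot":[0,0,0],"xyz":[0,0,-0.06],"fingers":1},{"delta_rot":[0,0,0],"xyz":[0,0,-0.06],"fingers":1},{"delta_rot":[0,0,0],"xyz":[0,0,-0.06],"fingers":1},{"delta_rot":[0,0,0],"xyz":[0,0,-0.06],"fingers":1}]' 60
python3 - <<'E'
from h import *
cam('scene','s3.png'); a=cv2.imread('pics/s3.png')
cam('top','t3.png'); b=cv2.imread('pics/t3.png')
cv2.imwrite('pics/c4.png',np.hstack([cv2.resize(a[150:270,290:440],(400,320)),cv2.resize(b[180:300,330:480],(400,320))]))
E
```

```text
t: 7.9
eef_pos: [0.4729, -0.4203, 0.0848]
tool_rot: [0.0, 1.0, 0.0, 0.001]
contact_force: [-6.0, 6.5, 26.0]
gripper_width: 0.353
grasp_force: 62.5
t: 8.9
eef_pos: [0.4714, -0.42, 0.1406]
tool_rot: [-0.0, 1.0, 0.0, -0.001]
contact_force: [0.0, -0.3, -4.5]
gripper_width: 0.352
grasp_force: 59.7
```

View pics/c4.png

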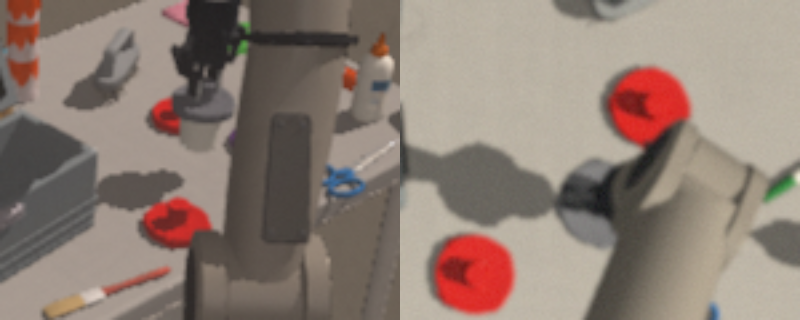

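The tub hangs from the lid (left crop, (200,120)), so lid C snapped onto tub B. Next I'll lift it and carry it over the carrier.

```bash
python3 -m crank '[{"delta_rot":[0,0,0],"xyz":[0,0,-0.01],"fingers":1},{"delta_rot":[0,0,0],"xyz":[0,0,-0.03],"fingers":1},{"delta_rot":[0,0,0],"xyz":[0,0,-0.055],"fingers":1},{"delta_rot":[0,0,0],"xyz":[0,0,-0.08],"fingers":1},{"delta_rot":[0,0,0],"xyz":[0,0,-0.105],"fingers":1},{"delta_rot":[0,0,0],"xyz":[0,0,-0.125],"fingers":1},{"delta_rot":[0,0,0],"xyz":[0,-0.005,-0.135],"fingers":1},{"delta_rot":[0,0,0],"xyz":[0.002,-0.015,-0.14],"fingers":1},{"delta_rot":[0,0,0],"xyz":[0.006,-0.035,-0.14],"fingers":1},{"delta_rot":[0,0,0],"xyz":[0.01,-0.06,-0.14],"fingers":1}]' 60
python3 -m crank '[{"delta_rot":[0,0,0],"xyz":[0.004,-0.025,0],"fingers":1},{"delta_rot":[0,0,0],"xyz":[0.008,-0.055,0],"fingers":1},{"delta_rot":[0,0,0],"xyz":[0.013,-0.085,0],"fingers":1},{"delta_rot":[0,0,0],"xyz":[0.018,-0.115,0],"fingers":1},{"delta_rot":[0,0,0],"xyz":[0.023,-0.145,0],"fingers":1},{"delta_rot":[0,0,0],"xyz":[0.028,-0.175,0],"fingers":1},{"delta_rot":[0,0,0],"xyz":[0.033,-0.205,0],"fingers":1},{"delta_rot":[0,0,0],"xyz":[0.037,-0.23,0],"fingers":1},{"delta_rot":[0,0,0],"xyz":[0.039,-0.25,0],"fingers":1},{"delta_rot":[0,0,0],"xyz":[0.041,-0.26,0],"fingers":1}]' 60
python3 -m crank '[{"delta_rot":[0,0,0],"xyz":[0,0,0],"fingers":1},{"delta_rot":[0,0,0],"xyz":[0,0,0],"fingers":1}]' 60
python3 - <<'E'
from h import *
c=cam('wrist','w5.png'); print({k:v for k,v in c.items() if k!='img'})
E
```

```text
t: 10.0
eef_pos: [0.4813, -0.3593, 0.2804]
tool_rot: [-0.0, 1.0, -0.0, -0.001]
contact_force: [-0.8, 0.8, -3.4]
gripper_width: 0.352
grasp_force: 59.8
t: 11.0
eef_pos: [0.5221, -0.097, 0.2805]
tool_rot: [-0.001, 1.0, 0.002, -0.001]
contact_force: [-0.0, -0.4, -3.2]
gripper_width: 0.359
grasp_force: 59.8
t: 11.2
eef_pos: [0.5224, -0.1012, 0.2809]
tool_rot: [0.0, 1.0, -0.0, -0.0]
contact_force: [-0.4, 0.1, -2.6]
gripper_width: 0.352
grasp_force: 59.8
{'fx': 359.89926153646934, 'fy': 359.89926153646934, 'cx': 275.0249100633221, 'cy': 207.49779628024365, 'origin': array([ 0.58741586, -0.10025399,  0.42188526]), 'rotation': array([-0.70079926,  0.09232615, -0.09169394,  0.70139041])}
```

View pics/w5.png

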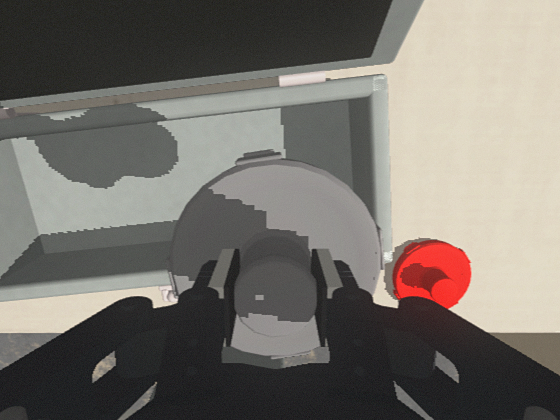

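Run:
```python
from h import *
im=cv2.imread('pics/w5.png')[:,:,::-1]
c={'fx':359.899,'fy':359.899,'cx':275.025,'cy':207.498,'origin':np.array([0.58741586,-0.10025399,0.42188526]),'rotation':np.array([-0.70079926,0.09232615,-0.09169394,0.70139041])}
for p in [(386,75),(375,96),(0,137),(384,250),(375,250),(0,299),(150,287),(0,285),(150,270),(325,77),(281,82)]: print(p,np.round(p2w(c,p,.135),4))
for x in (20,100,150): print(x,im[70:310,x].mean(1).astype(int).tolist())
```

```text
(386, 75) [ 0.6138 -0.1839  0.135 ]
(375, 96) [ 0.5987 -0.1768  0.135 ]
(0, 137) [0.5682 0.1149 0.135 ]
(384, 250) [ 0.4732 -0.1933  0.135 ]
(375, 250) [ 0.4732 -0.1857  0.135 ]
(0, 299) [0.4273 0.1428 0.135 ]
(150, 287) [0.4388 0.0091 0.135 ]
(0, 285) [0.4409 0.1401 0.135 ]
(150, 270) [0.455  0.0077 0.135 ]
(325, 77) [ 0.6124 -0.1382  0.135 ]
(281, 82) [ 0.6088 -0.1051  0.135 ]
20 [38, 43, 39, 37, 44, 42, 36, 40, 42, 44, 40, 42, 41, 38, 38, 37, 40, 34, 35, 39, 40, 39, 40, 38, 37, 43, 37, 41, 83, 130, 132, 129, 133, 130, 130, 126, 95, 116, 114, 111, 118, 115, 111, 95, 92, 84, 82, 91, 91, 92, 96, 95, 96, 96, 93, 93, 95, 96, 94, 91, 93, 91, 92, 86, 88, 75, 68, 120, 174, 167, 168, 168, 170, 172, 170, 170, 169, 171, 173, 167, 167, 169, 167, 168, 169, 170, 169, 169, 168, 167, 168, 165, 167, 167, 169, 169, 173, 172, 169, 165, 161, 152, 144, 142, 135, 129, 132, 133, 132, 134, 135, 135, 136, 136, 138, 138, 139, 137, 139, 138, 139, 135, 138, 135, 137, 135, 138, 139, 138, 137, 138, 139, 137, 136, 136, 139, 138, 136, 137, 137, 140, 134, 138, 138, 138, 139, 142, 142, 139, 138, 137, 138, 141, 139
[... 1849 characters left out ...]
, 98, 98, 102, 97, 95, 98, 99, 101, 99, 98, 99, 95, 102, 100, 99, 101, 101, 99, 98, 98, 97, 103, 178, 177, 173, 172, 173, 174, 172, 173, 173, 178, 176, 174, 174, 173, 175, 173, 173, 174, 171, 173, 170, 169, 169, 173, 172, 171, 171, 171, 169, 166, 168, 166, 170, 169, 168, 170, 172, 170, 174, 172, 172, 170, 172, 173, 173, 101, 93, 97, 98, 96, 94, 98, 96, 96, 98, 95, 97, 97, 95, 93, 100, 97, 97, 97, 90, 80, 81, 81, 80, 84, 84, 82, 81, 84, 82, 81, 84, 85, 81, 84, 80, 80, 85, 85, 80, 81, 82, 80, 81, 79, 83, 79, 90, 107, 132, 143, 158, 165, 172, 171, 171, 170, 173, 174, 173, 173, 174, 164, 165, 212, 210, 207, 206, 207, 209, 211, 210, 211, 213, 214, 192, 104, 42, 34, 34, 35, 40, 38, 38, 41, 34, 41]
```

Run:
```python
import cv2,numpy as np
a=cv2.imread('pics/w5.png')
cv2.imwrite('pics/c5.png',np.hstack([cv2.resize(a[70:310,0:160],(400,600),interpolation=cv2.INTER_CUBIC),cv2.resize(a[60:300,270:430],(400,600),interpolation=cv2.INTER_CUBIC)]))
```

```text
(no output)
```

View pics/c5.png

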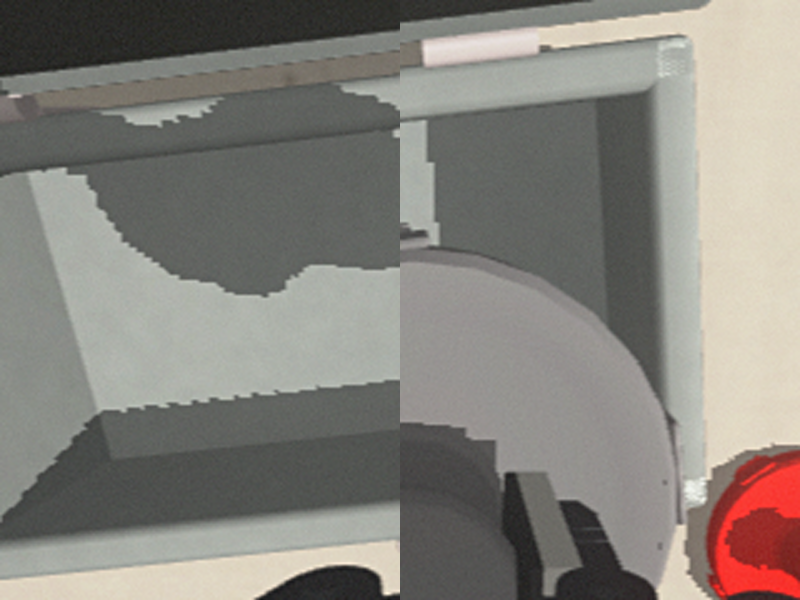

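The carrier's back-right outer corner shows at (386,75) and its front edge runs from (0,299) to (150,287). That puts the centre at about (0.5175,-0.009), yaw about 5.7 deg. I'll lower tub B to its right-hand place.

```bash
python3 -m crank '[{"delta_rot":[0,0,0],"xyz":[0.0015,-0.012,0.01],"fingers":1},{"delta_rot":[0,0,0],"xyz":[0.0015,-0.012,0.03],"fingers":1},{"delta_rot":[0,0,0],"xyz":[0.0015,-0.012,0.055],"fingers":1},{"delta_rot":[0,0,0],"xyz":[0.0015,-0.012,0.08],"fingers":1},{"delta_rot":[0,0,0],"xyz":[0.0015,-0.012,0.105],"fingers":1},{"delta_rot":[0,0,0],"xyz":[0.0015,-0.012,0.13],"fingers":1},{"delta_rot":[0,0,0],"xyz":[0.0015,-0.012,0.15],"fingers":1},{"delta_rot":[0,0,0],"xyz":[0.0015,-0.012,0.165],"fingers":1},{"delta_rot":[0,0,0],"xyz":[0.0015,-0.012,0.175],"fingers":1},{"delta_rot":[0,0,0],"xyz":[0.0015,-0.012,0.18],"fingers":1}]' 60
python3 -m crank '[{"delta_rot":[0,0,0],"xyz":[0,0,0.002],"fingers":1},{"delta_rot":[0,0,0],"xyz":[0,0,0.003],"fingers":1},{"delta_rot":[0,0,0],"xyz":[0,0,0.003],"fingers":1}]' 60
```

```text
t: 12.25
eef_pos: [0.5237, -0.0883, 0.1001]
tool_rot: [-0.0, 1.0, -0.0, -0.001]
contact_force: [0.0, 0.4, -3.1]
gripper_width: 0.357
grasp_force: 59.8
t: 12.55
eef_pos: [0.5249, -0.0883, 0.0991]
tool_rot: [0.0, 1.0, 0.0, 0.001]
contact_force: [-0.6, -0.0, -1.2]
gripper_width: 0.351
grasp_force: 60.2
```

```bash
python3 -m crank '[{"delta_rot":[0,0,0],"xyz":[0,0,0],"fingers":0.2},{"delta_rot":[0,0,0],"xyz":[0,0,0],"fingers":-0.6},{"delta_rot":[0,0,0],"xyz":[0,0,0],"fingers":-0.6},{"delta_rot":[0,0,0],"xyz":[0,0,-0.01],"fingers":-0.6},{"delta_rot":[0,0,0],"xyz":[0,0,-0.03],"fingers":-0.6},{"delta_rot":[0,0,0],"xyz":[0,0,-0.07],"fingers":-0.6},{"delta_rot":[0,0,0],"xyz":[0,0,-0.12],"fingers":-0.6},{"delta_rot":[0,0,0],"xyz":[0,0,-0.17],"fingers":-0.6},{"delta_rot":[0,0,0],"xyz":[0,-0.02,-0.215],"fingers":-1},{"delta_rot":[0,0,0],"xyz":[-0.005,-0.05,-0.24],"fingers":-1}]' 60
python3 -m crank '[{"delta_rot":[0,0,0],"xyz":[-0.005,-0.04,-0.015],"fingers":-1},{"delta_rot":[0,0,0],"xyz":[-0.01,-0.085,-0.022],"fingers":-1},{"delta_rot":[0,0,0],"xyz":[-0.015,-0.13,-0.022],"fingers":-1},{"delta_rot":[0,0,0],"xyz":[-0.02,-0.175,-0.022],"fingers":-1},{"delta_rot":[0,0,0],"xyz":[-0.025,-0.22,-0.022],"fingers":-1},{"delta_rot":[0,0,0],"xyz":[-0.03,-0.265,-0.022],"fingers":-1},{"delta_rot":[0,0,0],"xyz":[-0.035,-0.31,-0.022],"fingers":-1},{"delta_rot":[0,0,0],"xyz":[-0.04,-0.35,-0.022],"fingers":-1},{"delta_rot":[0,0,0],"xyz":[-0.04,-0.3685,-0.022],"fingers":-1},{"delta_rot":[0,0,0],"xyz":[-0.04,-0.3685,-0.022],"fingers":-1}]' 60
python3 -m crank '[{"delta_rot":[0,0,0],"xyz":[0,0,0],"fingers":-1},{"delta_rot":[0,0,0],"xyz":[0,0,0],"fingers":-1},{"delta_rot":[0,0,0],"xyz":[0,0,0],"fingers":-1}]' 60
python3 - <<'E'
from h import *
c=cam('wrist','w6.png'); print(c['origin'],c['rotation'])
print(knob(c,(.58,.328)),knob(c,(.472,.4))); 
t=cam('top','t6.png');s=cam('scene','s6.png')
np.savez('w6.npz',**c)
cv2.imwrite('pics/c6.png',np.hstack([cv2.resize(c['img'][:,:,::-1],(440,330)),cv2.resize(t['img'][170:290,200:330,::-1],(357,330))]))
E
```

```text
t: 13.55
eef_pos: [0.5207, -0.0394, 0.3435]
tool_rot: [0.0, 1.0, -0.002, 0.003]
contact_force: [0.7, 0.6, -0.0]
gripper_width: 1.001
grasp_force: 0.0
t: 14.55
eef_pos: [0.4775, 0.3336, 0.3609]
tool_rot: [-0.001, 1.0, 0.003, -0.0]
contact_force: [0.1, 0.0, 0.6]
gripper_width: 1.001
grasp_force: 0.0
t: 14.85
eef_pos: [0.4798, 0.3286, 0.3606]
tool_rot: [0.0, 1.0, -0.001, 0.0]
contact_force: [0.4, -0.3, 0.7]
gripper_width: 1.005
grasp_force: 0.0
[0.54465227 0.32942943 0.50163153] [-0.70023018  0.0917345  -0.09126357  0.70209219]
[([0.5819, 0.3297], np.float64(0.0164)), ([0.5848, 0.3537], np.float64(0.0161)), ([0.556, 0.3441], np.float64(0.0161))] [([0.4703, 0.4021], np.float64(0.0158)), ([0.4806, 0.4208], np.float64(0.0147)), ([0.4991, 0.3775], np.float64(0.0172))]
```

View pics/c6.png

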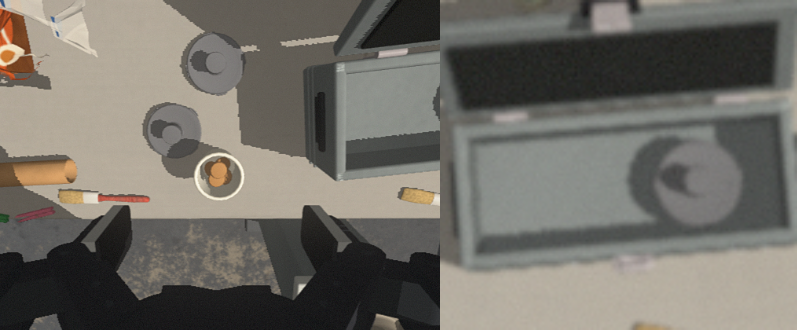

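Run:
```python
from h import *
d=np.load('w6.npz'); c={k:d[k] for k in d}
im=c['img']; x0,y0=235,180
m=(im.min(2)>165).astype('uint8')[y0:y0+90,x0:x0+90]
print(im[224,235:325].min(1))
n,l,s,ct=cv2.connectedComponentsWithStats(m)
for k in np.argsort(-s[1:,4])[:3]+1: print(s[k])
for thr in (165,185):
    m=(im.min(2)>thr)[y0:y0+90,x0:x0+90]
    yy,xx=np.nonzero(m); q=np.hypot(xx+x0-279,yy+y0-224)<40
    pts=np.stack([xx[q]+x0,yy[q]+y0],1).astype('float32')
    e=cv2.fitEllipse(cv2.convexHull(pts)); print(e,p2w(c,e[0],.075),np.array(e[1])*(c['origin'][2]-.075)/c['fx'])
```

```text
[ 87  88  92  89  87  89  84  81  89  87  83  96 154 213 233 228 197 181
 183 181 150  97  93  97  98  94  99  99 108 120  95  57  78  91  78  64
  70  82  86  87  91  87  87  92  95  90  89  93  90  89  80  74  74  75
  65  63  60  58  57  59  82  99 103  97 102  96  98  97  98  96  98 115
 169 223 237 209 150 156 155 158 154 156 154 157 159 157 155 155 156 159]
[ 12  14  64  61 746]
[24 51  1  1  1]
((278.87139892578125, 224.4183807373047), (60.44598388671875, 63.46717071533203), 82.816650390625) [0.4096183  0.32456587 0.075     ] [0.07165384 0.07523521]
((278.9482727050781, 224.40756225585938), (59.60911560058594, 62.8836555480957), 81.8966293334961) [0.4096321 0.3244704 0.075    ] [0.0706618 0.0745435]
```

The top crop shows tub B standing in the carrier. The wrist picture puts tub A at (279,224), now about (0.410,0.3245), so it has been knocked roughly 5 cm. Its bead looks about 6 mm larger than tub B's. Lid B's knob is at about (0.470,0.402), lid A's at (0.582,0.330). I'll try lid B on tub A.

```bash
python3 -m crank '[{"delta_rot":[0,0,0],"xyz":[-0.005,-0.035,0.03],"fingers":-1},{"delta_rot":[0,0,0],"xyz":[-0.01,-0.065,0.07],"fingers":-1},{"delta_rot":[0,0,0],"xyz":[-0.01,-0.072,0.12],"fingers":-1},{"delta_rot":[0,0,0],"xyz":[-0.01,-0.072,0.17],"fingers":-1},{"delta_rot":[0,0,0],"xyz":[-0.01,-0.072,0.22],"fingers":-1},{"delta_rot":[0,0,0],"xyz":[-0.01,-0.072,0.265],"fingers":-1},{"delta_rot":[0,0,0],"xyz":[-0.01,-0.072,0.3],"fingers":-1},{"delta_rot":[0,0,0],"xyz":[-0.01,-0.072,0.325],"fingers":-1},{"delta_rot":[0,0,0],"xyz":[-0.01,-0.072,0.34],"fingers":-1},{"delta_rot":[0,0,0],"xyz":[-0.01,-0.072,0.342],"fingers":-1}]' 60
python3 -m crank '[{"delta_rot":[0,0,0],"xyz":[0,0,0],"fingers":0.2},{"delta_rot":[0,0,0],"xyz":[0,0,0],"fingers":1},{"delta_rot":[0,0,0],"xyz":[0,0,0],"fingers":1},{"delta_rot":[0,0,0],"xyz":[0,0,0],"fingers":1},{"delta_rot":[0,0,0],"xyz":[0,0,0],"fingers":1},{"delta_rot":[0,0,0],"xyz":[0,0,0],"fingers":1}]' 60
python3 -m crank '[{"delta_rot":[0,0,0],"xyz":[0,0,-0.01],"fingers":1},{"delta_rot":[0,0,0],"xyz":[0,0,-0.03],"fingers":1},{"delta_rot":[0,0,0],"xyz":[0,0,-0.06],"fingers":1},{"delta_rot":[0,0,0],"xyz":[0,0,-0.1],"fingers":1},{"delta_rot":[0,0,0],"xyz":[0,0,-0.13],"fingers":1},{"delta_rot":[0,0,0],"xyz":[-0.02,0.025,-0.14],"fingers":1},{"delta_rot":[0,0,0],"xyz":[-0.04,0.05,-0.14],"fingers":1},{"delta_rot":[0,0,0],"xyz":[-0.055,0.07,-0.135],"fingers":1},{"delta_rot":[0,0,0],"xyz":[-0.061,0.0775,-0.13],"fingers":1},{"delta_rot":[0,0,0],"xyz":[-0.061,0.0775,-0.13],"fingers":1}]' 60
python3 -m crank '[{"delta_rot":[0,0,0],"xyz":[0,0,0],"fingers":1},{"delta_rot":[0,0,0],"xyz":[0,0,0],"fingers":1}]' 60
python3 - <<'E'
from h import *
s=cam('scene','s7.png'); t=cam('top','t7.png'); w=cam('wrist','w7.png')
p=w2p(s,(.41,.3245,.1)).astype(int);q=w2p(t,(.41,.3245,.1)).astype(int); print(p,q)
f=lambda a,p:cv2.resize(a['img'][max(p[1]-50,0):p[1]+50,max(p[0]-50,0):p[0]+50,::-1],(400,400),interpolation=cv2.INTER_CUBIC)
cv2.imwrite('pics/c7.png',np.hstack([f(s,p),f(t,q)]))
E
```

```text
t: 16.0
eef_pos: [0.4686, 0.4011, 0.0167]
tool_rot: [0.001, 1.0, -0.0, -0.001]
contact_force: [0.2, -1.1, -0.6]
gripper_width: 0.999
grasp_force: 0.0
t: 16.6
eef_pos: [0.47, 0.4028, 0.0198]
tool_rot: [-0.001, 1.0, 0.0, 0.001]
contact_force: [-0.6, -1.1, 5.5]
gripper_width: 0.351
grasp_force: 59.0
t: 17.6
eef_pos: [0.4076, 0.3233, 0.1482]
tool_rot: [0.001, 1.0, -0.0, -0.0]
contact_force: [0.9, 0.1, -0.7]
gripper_width: 0.353
grasp_force: 59.6
t: 17.8
eef_pos: [0.409, 0.326, 0.1487]
tool_rot: [-0.001, 1.0, 0.0, 0.0]
contact_force: [0.8, -0.2, -1.9]
gripper_width: 0.353
grasp_force: 59.6
[212 278] [155 269]
```

View pics/c7.png

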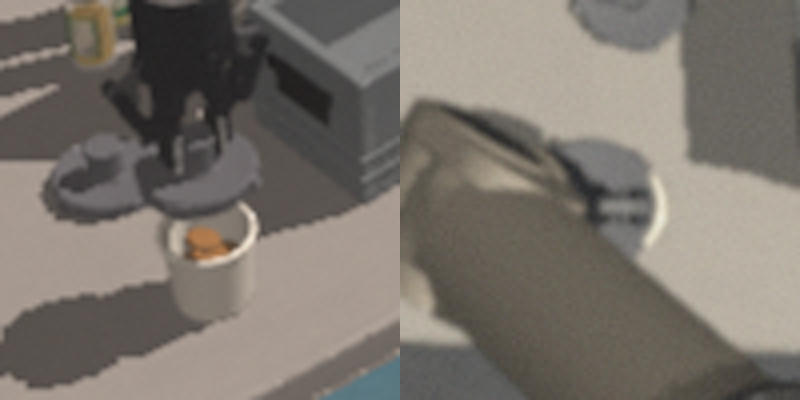

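Run:
```python
from h import *
t=cam('top');s=cam('scene')
print('top right edge pred',w2p(t,(.41,.284,.072)),'seen 170.7,270')
print('scene rim centre pred',w2p(s,(.41,.3245,.075)))
print('scene lid edges pred',w2p(s,(.409,.3255,.135)))
g=s['img'].min(2); 
for r in (287,290,294): print(r,g[r,195:240].tolist())
```

```text
top right edge pred [170.48680816 270.15642082] seen 170.7,270
scene rim centre pred [212.83336884 284.63918292]
scene lid edges pred [211.20522035 270.93500964]
287 [145, 148, 145, 145, 145, 135, 117, 99, 91, 135, 166, 159, 138, 95, 67, 76, 76, 76, 77, 78, 77, 85, 95, 101, 102, 106, 109, 107, 142, 206, 186, 108, 126, 126, 136, 145, 146, 145, 145, 146, 146, 147, 147, 145, 145]
290 [146, 145, 146, 146, 146, 147, 137, 120, 107, 127, 157, 163, 137, 96, 72, 61, 69, 64, 64, 67, 70, 74, 73, 67, 63, 133, 181, 191, 177, 156, 151, 144, 144, 145, 147, 146, 146, 145, 145, 145, 145, 145, 146, 146, 146]
294 [145, 145, 146, 146, 144, 145, 145, 145, 129, 106, 106, 108, 111, 111, 113, 114, 131, 147, 148, 146, 137, 126, 116, 109, 106, 111, 125, 138, 146, 152, 150, 146, 145, 146, 146, 145, 146, 146, 146, 147, 146, 146, 146, 145, 146]
```

Lid B hangs over tub A, centred to within about 2 mm. Lowering and pressing.

```bash
python3 -m crank '[{"delta_rot":[0,0,0],"xyz":[0,0.001,0.02],"fingers":1},{"delta_rot":[0,0,0],"xyz":[0,0.001,0.04],"fingers":1},{"delta_rot":[0,0,0],"xyz":[0,0.001,0.048],"fingers":1},{"delta_rot":[0,0,0],"xyz":[0,0.001,0.053],"fingers":1},{"delta_rot":[0,0,0],"xyz":[0,0.001,0.057],"fingers":1},{"delta_rot":[0,0,0],"xyz":[0,0.001,0.058],"fingers":1},{"delta_rot":[0,0,0],"xyz":[0,0.001,0.058],"fingers":1}]' 60
python3 -m crank '[{"delta_rot":[0,0,0],"xyz":[0,0,0.001],"fingers":1},{"delta_rot":[0,0,0],"xyz":[0,0,0.002],"fingers":1},{"delta_rot":[0,0,0],"xyz":[0,0,0.002],"fingers":1}]' 60
python3 -m crank '[{"delta_rot":[0,0,0],"xyz":[0,0,0.001],"fingers":1},{"delta_rot":[0,0,0],"xyz":[0,0,0.002],"fingers":1},{"delta_rot":[0,0,0],"xyz":[0,0,0.002],"fingers":1}]' 60
python3 -m crank '[{"delta_rot":[0,0,0],"xyz":[0,0,0.0005],"fingers":1},{"delta_rot":[0,0,0],"xyz":[0,0,0.001],"fingers":1},{"delta_rot":[0,0,0],"xyz":[0,0,0.001],"fingers":1}]' 60
```

```text
t: 18.75
eef_pos: [0.409, 0.3243, 0.0923]
tool_rot: [-0.0, 1.0, 0.0, 0.001]
contact_force: [-2.7, -3.5, 12.3]
gripper_width: 0.355
grasp_force: 60.8
t: 19.05
eef_pos: [0.4096, 0.3247, 0.092]
tool_rot: [-0.0, 1.0, -0.0, 0.002]
contact_force: [-5.5, -6.1, 28.5]
gripper_width: 0.351
grasp_force: 62.8
t: 19.35
eef_pos: [0.4103, 0.3254, 0.0918]
tool_rot: [-0.001, 1.0, 0.0, 0.003]
contact_force: [-9.2, -9.3, 44.7]
gripper_width: 0.351
grasp_force: 64.3
t: 19.65
eef_pos: [0.4106, 0.3256, 0.0917]
tool_rot: [-0.001, 1.0, -0.0, 0.004]
contact_force: [-10.3, -11.0, 54.0]
gripper_width: 0.355
grasp_force: 65.4
```

At 54 N the TCP stays at 0.092, so it hasn't snapped and lid B is wrong for tub A. I'll put lid B back flat on the table where it was and look again.

```bash
python3 -m crank '[{"delta_rot":[0,0,0],"xyz":[0,0,-0.005],"fingers":1},{"delta_rot":[0,0,0],"xyz":[0,0,-0.01],"fingers":1},{"delta_rot":[0,0,0],"xyz":[0,0,-0.025],"fingers":1},{"delta_rot":[0,0,0],"xyz":[0,0,-0.045],"fingers":1},{"delta_rot":[0,0,0],"xyz":[0.01,-0.013,-0.06],"fingers":1},{"delta_rot":[0,0,0],"xyz":[0.03,-0.039,-0.06],"fingers":1},{"delta_rot":[0,0,0],"xyz":[0.05,-0.064,-0.06],"fingers":1},{"delta_rot":[0,0,0],"xyz":[0.061,-0.08,-0.05],"fingers":1},{"delta_rot":[0,0,0],"xyz":[0.061,-0.08,-0.02],"fingers":1},{"delta_rot":[0,0,0],"xyz":[0.061,-0.08,0.01],"fingers":1}]' 60
python3 -m crank '[{"delta_rot":[0,0,0],"xyz":[0,0,0.025],"fingers":1},{"delta_rot":[0,0,0],"xyz":[0,0,0.045],"fingers":1},{"delta_rot":[0,0,0],"xyz":[0,0,0.053],"fingers":1},{"delta_rot":[0,0,0],"xyz":[0,0,0.055],"fingers":1},{"delta_rot":[0,0,0],"xyz":[0,0,0.055],"fingers":1}]' 60
python3 -m crank '[{"delta_rot":[0,0,0],"xyz":[0,0,0],"fingers":0},{"delta_rot":[0,0,0],"xyz":[0,0,0],"fingers":-1},{"delta_rot":[0,0,0],"xyz":[0,0,0],"fingers":-1},{"delta_rot":[0,0,0],"xyz":[0,0,-0.02],"fingers":-1},{"delta_rot":[0,0,0],"xyz":[0,0,-0.06],"fingers":-1},{"delta_rot":[0,0,0],"xyz":[0,0,-0.11],"fingers":-1},{"delta_rot":[0,0,0],"xyz":[0.01,0.03,-0.15],"fingers":-1},{"delta_rot":[0,0,0],"xyz":[0.02,0.06,-0.19],"fingers":-1},{"delta_rot":[0,0,0],"xyz":[0.02,0.07,-0.22],"fingers":-1},{"delta_rot":[0,0,0],"xyz":[0.02,0.07,-0.22],"fingers":-1}]' 60
python3 -m crank '[{"delta_rot":[0,0,0],"xyz":[0,0,0],"fingers":-1},{"delta_rot":[0,0,0],"xyz":[0,0,0],"fingers":-1}]' 60
cat >> h.py <<'E'
def ring(c,guess,z=.075,thr=175):
    px=w2p(c,[*guess,z]); f=c['fx']/(c['origin'][2]-z); im=c['img']
    yy,xx=np.nonzero(im.min(2)>thr); q=np.hypot(xx-px[0],yy-px[1])<.055*f
    m=np.zeros(im.shape[:2],'uint8'); m[yy[q],xx[q]]=1
    n,l,s,_=cv2.connectedComponentsWithStats(m,connectivity=8); k=1+np.argmax(s[1:,4])
    pts=np.argwhere(l==k)[:,::-1].astype('float32'); e=cv2.fitEllipse(cv2.convexHull(pts))
    return e[0],p2w(c,e[0],z)[:2],np.array(e[1])/f
E
python3 - <<'E'
from h import *
c=cam('wrist','w8.png'); np.savez('w8.npz',**c)
print(ring(c,(.41,.3245)), knob(c,(.582,.33)), knob(c,(.47,.403)))
E
```

```text
t: 20.65
eef_pos: [0.47, 0.4048, 0.0755]
tool_rot: [-0.001, 1.0, 0.0, 0.001]
contact_force: [-0.6, -0.6, -1.5]
gripper_width: 0.351
grasp_force: 59.5
t: 21.15
eef_pos: [0.4696, 0.4041, 0.0211]
tool_rot: [-0.0, 1.0, 0.0, 0.0]
contact_force: [-0.6, 0.0, -0.2]
gripper_width: 0.355
grasp_force: 59.5
t: 22.15
eef_pos: [0.4922, 0.3331, 0.2458]
tool_rot: [-0.002, 1.0, -0.002, 0.004]
contact_force: [-0.5, 0.9, -0.9]
gripper_width: 1.001
grasp_force: 0.0
t: 22.35
eef_pos: [0.4884, 0.3337, 0.2394]
tool_rot: [0.0, 1.0, 0.001, -0.001]
contact_force: [-0.5, -0.4, -0.4]
gripper_width: 1.0
grasp_force: 0.0
((285.3643798828125, 272.02081298828125), array([0.41017661, 0.32481287]), array([0.06591988, 0.07184495])) [([0.5821, 0.3289], np.float64(0.017)), ([0.6084, 0.3398], np.float64(0.0155)), ([0.5843, 0.3526], np.float64(0.0168))] [([0.4713, 0.4045], np.float64(0.0143)), ([0.483, 0.4217], np.float64(0.0141)), ([0.4982, 0.4141], np.float64(0.0181))]
```

View pics/w8.png

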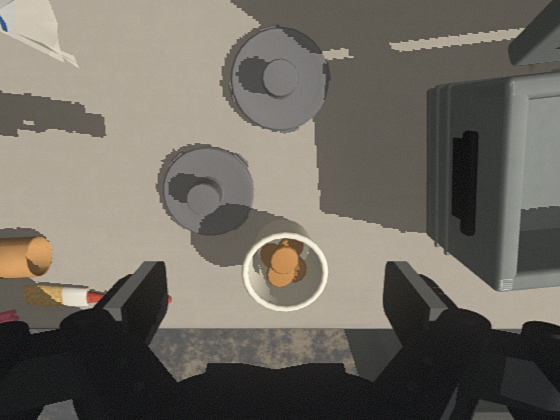

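Lid B lies flat at (208,190), lid A is at (279,78) and tub A is still at (285,272). Now picking up lid A.

```bash
python3 -m crank '[{"delta_rot":[0,0,0],"xyz":[0.03,0.002,0],"fingers":-1},{"delta_rot":[0,0,0],"xyz":[0.06,0.004,0.02],"fingers":-1},{"delta_rot":[0,0,0],"xyz":[0.085,0.004,0.06],"fingers":-1},{"delta_rot":[0,0,0],"xyz":[0.091,0.004,0.1],"fingers":-1},{"delta_rot":[0,0,0],"xyz":[0.091,0.004,0.14],"fingers":-1},{"delta_rot":[0,0,0],"xyz":[0.091,0.004,0.18],"fingers":-1},{"delta_rot":[0,0,0],"xyz":[0.091,0.004,0.205],"fingers":-1},{"delta_rot":[0,0,0],"xyz":[0.091,0.004,0.22],"fingers":-1},{"delta_rot":[0,0,0],"xyz":[0.091,0.004,0.222],"fingers":-1}]' 60
python3 -m crank '[{"delta_rot":[0,0,0],"xyz":[0,0,0],"fingers":0.2},{"delta_rot":[0,0,0],"xyz":[0,0,0],"fingers":1},{"delta_rot":[0,0,0],"xyz":[0,0,0],"fingers":1},{"delta_rot":[0,0,0],"xyz":[0,0,0],"fingers":1},{"delta_rot":[0,0,0],"xyz":[0,0,0],"fingers":1},{"delta_rot":[0,0,0],"xyz":[0,0,0],"fingers":1}]' 60
python3 -m crank '[{"delta_rot":[0,0,0],"xyz":[0,0,-0.01],"fingers":1},{"delta_rot":[0,0,0],"xyz":[0,0,-0.03],"fingers":1},{"delta_rot":[0,0,0],"xyz":[0,0,-0.07],"fingers":1},{"delta_rot":[0,0,0],"xyz":[0,0,-0.11],"fingers":1},{"delta_rot":[0,0,0],"xyz":[-0.03,0.001,-0.14],"fingers":1},{"delta_rot":[0,0,0],"xyz":[-0.065,0.002,-0.14],"fingers":1},{"delta_rot":[0,0,0],"xyz":[-0.105,0.003,-0.14],"fingers":1},{"delta_rot":[0,0,0],"xyz":[-0.14,0.004,-0.14],"fingers":1},{"delta_rot":[0,0,0],"xyz":[-0.165,0.0045,-0.135],"fingers":1},{"delta_rot":[0,0,0],"xyz":[-0.1715,0.0045,-0.13],"fingers":1}]' 60
python3 -m crank '[{"delta_rot":[0,0,0],"xyz":[0,0,0],"fingers":1},{"delta_rot":[0,0,0],"xyz":[0,0,0],"fingers":1}]' 60
```

```text
t: 23.3
eef_pos: [0.5783, 0.3292, 0.0154]
tool_rot: [0.001, 1.0, 0.001, -0.002]
contact_force: [-0.0, -0.8, 0.6]
gripper_width: 1.002
grasp_force: 0.0
t: 23.9
eef_pos: [0.5812, 0.3303, 0.0199]
tool_rot: [-0.001, 1.0, 0.0, 0.001]
contact_force: [-1.6, -0.9, 6.5]
gripper_width: 0.352
grasp_force: 59.6
t: 24.9
eef_pos: [0.4057, 0.3251, 0.1488]
tool_rot: [0.0, 1.0, 0.002, -0.0]
contact_force: [0.2, -1.1, 0.0]
gripper_width: 0.353
grasp_force: 59.5
t: 25.1
eef_pos: [0.41, 0.325, 0.1486]
tool_rot: [-0.0, 1.0, -0.0, 0.0]
contact_force: [0.2, 0.8, -1.7]
gripper_width: 0.354
grasp_force: 59.5
```

```bash
python3 -m crank '[{"delta_rot":[0,0,0],"xyz":[0,0,0.02],"fingers":1},{"delta_rot":[0,0,0],"xyz":[0,0,0.04],"fingers":1},{"delta_rot":[0,0,0],"xyz":[0,0,0.048],"fingers":1},{"delta_rot":[0,0,0],"xyz":[0,0,0.053],"fingers":1},{"delta_rot":[0,0,0],"xyz":[0,0,0.057],"fingers":1},{"delta_rot":[0,0,0],"xyz":[0,0,0.058],"fingers":1},{"delta_rot":[0,0,0],"xyz":[0,0,0.058],"fingers":1}]' 60
python3 -m crank '[{"delta_rot":[0,0,0],"xyz":[0,0,0.001],"fingers":1},{"delta_rot":[0,0,0],"xyz":[0,0,0.002],"fingers":1},{"delta_rot":[0,0,0],"xyz":[0,0,0.002],"fingers":1}]' 60
python3 -m crank '[{"delta_rot":[0,0,0],"xyz":[0,0,0.001],"fingers":1},{"delta_rot":[0,0,0],"xyz":[0,0,0.002],"fingers":1},{"delta_rot":[0,0,0],"xyz":[0,0,0.002],"fingers":1}]' 60
```

```text
t: 25.8
eef_pos: [0.4085, 0.3254, 0.0912]
tool_rot: [0.0, 1.0, -0.0, -0.0]
contact_force: [-3.7, -0.8, 4.7]
gripper_width: 0.353
grasp_force: 60.1
t: 26.1
eef_pos: [0.4085, 0.3256, 0.0894]
tool_rot: [-0.0, 1.0, 0.0, 0.0]
contact_force: [-4.0, -1.5, 2.8]
gripper_width: 0.354
grasp_force: 59.8
t: 26.4
eef_pos: [0.4092, 0.3253, 0.0865]
tool_rot: [-0.0, 1.0, 0.0, 0.0]
contact_force: [0.9, -0.0, -2.5]
gripper_width: 0.357
grasp_force: 59.5
```

It is sinking the way lid C did, so I'll press home and lift to test.

```bash
python3 -m crank '[{"delta_rot":[0,0,0],"xyz":[0,0,0.001],"fingers":1},{"delta_rot":[0,0,0],"xyz":[0,0,0.002],"fingers":1},{"delta_rot":[0,0,0],"xyz":[0,0,0.0035],"fingers":1},{"delta_rot":[0,0,0],"xyz":[0,0,0.005],"fingers":1},{"delta_rot":[0,0,0],"xyz":[0,0,0.005],"fingers":1},{"delta_rot":[0,0,0],"xyz":[0,0,0.005],"fingers":1}]' 60
python3 -m crank '[{"delta_rot":[0,0,0],"xyz":[0,0,-0.002],"fingers":1},{"delta_rot":[0,0,0],"xyz":[0,0,-0.005],"fingers":1},{"delta_rot":[0,0,0],"xyz":[0,0,-0.01],"fingers":1},{"delta_rot":[0,0,0],"xyz":[0,0,-0.02],"fingers":1},{"delta_rot":[0,0,0],"xyz":[0,0,-0.035],"fingers":1},{"delta_rot":[0,0,0],"xyz":[0,0,-0.05],"fingers":1},{"delta_rot":[0,0,0],"xyz":[0,0,-0.06],"fingers":1},{"delta_rot":[0,0,0],"xyz":[0,0,-0.06],"fingers":1},{"delta_rot":[0,0,0],"xyz":[0,0,-0.06],"fingers":1},{"delta_rot":[0,0,0],"xyz":[0,0,-0.06],"fingers":1}]' 60
python3 - <<'E'
from h import *
s=cam('scene','s9.png'); t=cam('top','t9.png')
f=lambda a,p:cv2.resize(a['img'][max(p[1]-50,0):p[1]+50,max(p[0]-50,0):p[0]+50,::-1],(400,400),interpolation=cv2.INTER_CUBIC)
cv2.imwrite('pics/c9.png',np.hstack([f(s,(212,278)),f(t,(260,250))]))
E
```

```text
t: 27.0
eef_pos: [0.409, 0.3258, 0.0848]
tool_rot: [0.0, 1.0, 0.0, 0.001]
contact_force: [-9.7, -8.6, 37.9]
gripper_width: 0.353
grasp_force: 63.9
t: 28.0
eef_pos: [0.4084, 0.3247, 0.1408]
tool_rot: [0.0, 1.0, 0.0, -0.0]
contact_force: [0.4, 0.1, -2.0]
gripper_width: 0.356
grasp_force: 59.6
```

View pics/c9.png

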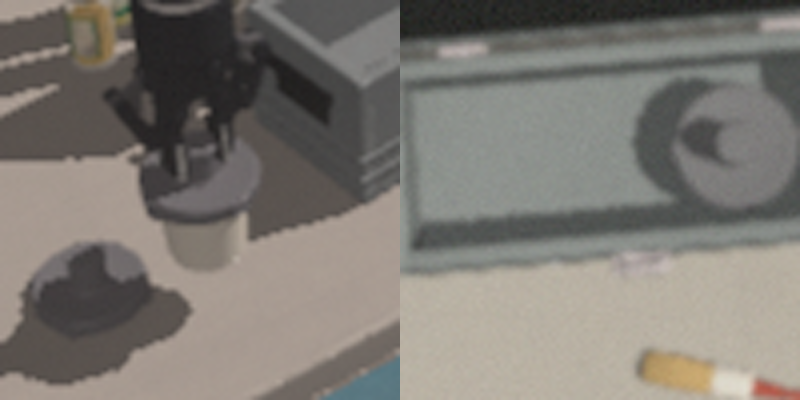

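Tub A hangs from lid A and is closed; tub B stands in the carrier. Carrying tub A to the left-hand place.

```bash
python3 -m crank '[{"delta_rot":[0,0,0],"xyz":[0,0,-0.01],"fingers":1},{"delta_rot":[0,0,0],"xyz":[0,0,-0.03],"fingers":1},{"delta_rot":[0,0,0],"xyz":[0,0,-0.055],"fingers":1},{"delta_rot":[0,0,0],"xyz":[0,0,-0.08],"fingers":1},{"delta_rot":[0,0,0],"xyz":[0,0,-0.105],"fingers":1},{"delta_rot":[0,0,0],"xyz":[0,0,-0.125],"fingers":1},{"delta_rot":[0,0,0],"xyz":[0.002,0.005,-0.135],"fingers":1},{"delta_rot":[0,0,0],"xyz":[0.006,0.015,-0.14],"fingers":1},{"delta_rot":[0,0,0],"xyz":[0.014,0.035,-0.14],"fingers":1},{"delta_rot":[0,0,0],"xyz":[0.024,0.06,-0.14],"fingers":1}]' 70
python3 -m crank '[{"delta_rot":[0,0,0],"xyz":[0.01,0.025,0],"fingers":1},{"delta_rot":[0,0,0],"xyz":[0.02,0.052,0],"fingers":1},{"delta_rot":[0,0,0],"xyz":[0.031,0.08,0],"fingers":1},{"delta_rot":[0,0,0],"xyz":[0.042,0.108,0],"fingers":1},{"delta_rot":[0,0,0],"xyz":[0.053,0.136,0],"fingers":1},{"delta_rot":[0,0,0],"xyz":[0.063,0.162,0],"fingers":1},{"delta_rot":[0,0,0],"xyz":[0.07,0.18,0],"fingers":1},{"delta_rot":[0,0,0],"xyz":[0.0755,0.194,0],"fingers":1},{"delta_rot":[0,0,0],"xyz":[0.0755,0.1945,0],"fingers":1},{"delta_rot":[0,0,0],"xyz":[0.0755,0.1945,0],"fingers":1}]' 70
python3 - <<'E'
from h import *
s=cam('scene','s10.png'); t=cam('top'); w=cam('wrist')
f=lambda a,p,r=50:cv2.resize(a['img'][max(p[1]-r,0):p[1]+r,max(p[0]-r,0):p[0]+r,::-1],(400,400),interpolation=cv2.INTER_CUBIC)
cv2.imwrite('pics/c10.png',np.hstack([f(s,(270,230),80),cv2.resize(w['img'][:,70:490,::-1],(400,400))]))
E
```

```text
t: 29.1
eef_pos: [0.4324, 0.264, 0.2806]
tool_rot: [0.0, 1.0, 0.001, -0.001]
contact_force: [-0.2, 0.0, -2.5]
gripper_width: 0.348
grasp_force: 69.7
t: 30.1
eef_pos: [0.5078, 0.0709, 0.2809]
tool_rot: [-0.0, 1.0, 0.0, -0.001]
contact_force: [0.4, 1.0, -3.2]
gripper_width: 0.349
grasp_force: 69.7
```

View pics/c10.png

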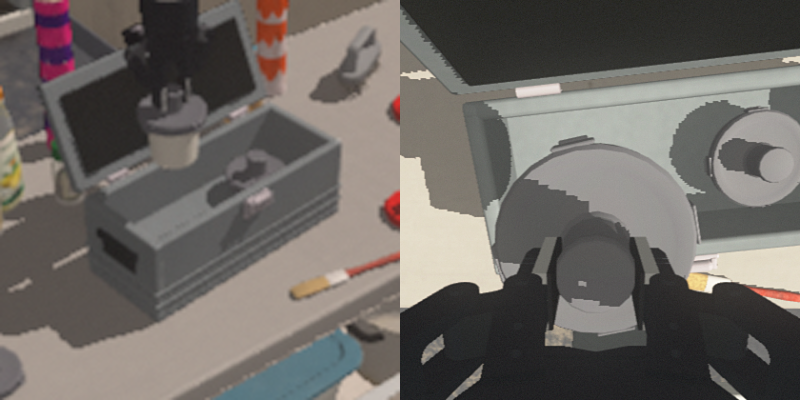

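Tub A is still held, over the left half of the carrier, with tub B's lid at (755,165) in the right crop. Lowering and releasing.

```bash
python3 -m crank '[{"delta_rot":[0,0,0],"xyz":[0,0,0.01],"fingers":1},{"delta_rot":[0,0,0],"xyz":[0,0,0.03],"fingers":1},{"delta_rot":[0,0,0],"xyz":[0,0,0.055],"fingers":1},{"delta_rot":[0,0,0],"xyz":[0,0,0.08],"fingers":1},{"delta_rot":[0,0,0],"xyz":[0,0,0.105],"fingers":1},{"delta_rot":[0,0,0],"xyz":[0,0,0.13],"fingers":1},{"delta_rot":[0,0,0],"xyz":[0,0,0.15],"fingers":1},{"delta_rot":[0,0,0],"xyz":[0,0,0.165],"fingers":1},{"delta_rot":[0,0,0],"xyz":[0,0,0.175],"fingers":1},{"delta_rot":[0,0,0],"xyz":[0,0,0.18],"fingers":1}]' 70
python3 -m crank '[{"delta_rot":[0,0,0],"xyz":[0,0,0.002],"fingers":1},{"delta_rot":[0,0,0],"xyz":[0,0,0.003],"fingers":1},{"delta_rot":[0,0,0],"xyz":[0,0,0.003],"fingers":1}]' 70
python3 -m crank '[{"delta_rot":[0,0,0],"xyz":[0,0,0],"fingers":0.2},{"delta_rot":[0,0,0],"xyz":[0,0,0],"fingers":-0.6},{"delta_rot":[0,0,0],"xyz":[0,0,0],"fingers":-0.6},{"delta_rot":[0,0,0],"xyz":[0,0,-0.01],"fingers":-0.6},{"delta_rot":[0,0,0],"xyz":[0,0,-0.03],"fingers":-0.6},{"delta_rot":[0,0,0],"xyz":[0,0,-0.07],"fingers":-0.6},{"delta_rot":[0,0,0],"xyz":[0,0,-0.12],"fingers":-0.6},{"delta_rot":[0,0,0],"xyz":[0,0,-0.17],"fingers":-0.6},{"delta_rot":[0,0,0],"xyz":[0,0,-0.22],"fingers":0},{"delta_rot":[0,0,0],"xyz":[0,0,-0.26],"fingers":1}]' 60
python3 -m crank '[{"delta_rot":[0,0,0],"xyz":[-0.02,0,-0.03],"fingers":1},{"delta_rot":[0,0,0],"xyz":[-0.05,0,-0.06],"fingers":1},{"delta_rot":[0,0,0],"xyz":[-0.05,0,-0.06],"fingers":1},{"delta_rot":[0,0,0],"xyz":[-0.05,0,-0.06],"fingers":1}]' 60
python3 - <<'E'
from h import *
s=cam('scene','s11.png'); w=cam('wrist','w11.png'); t=cam('top','t11.png')
np.savez('w11.npz',**w);np.savez('t11.npz',**t);np.savez('s11.npz',**s)
cv2.imwrite('pics/c11.png',np.hstack([cv2.resize(s['img'][120:340,90:370,::-1],(400,314)),cv2.resize(w['img'][:,:,::-1],(400,314))]))
E
```

```text
t: 31.25
eef_pos: [0.5076, 0.071, 0.1002]
tool_rot: [-0.0, 1.0, 0.001, -0.001]
contact_force: [0.6, -0.5, -2.9]
gripper_width: 0.351
grasp_force: 69.7
t: 31.55
eef_pos: [0.5082, 0.0707, 0.0993]
tool_rot: [0.0, 1.0, 0.0, 0.0]
contact_force: [-3.5, -0.6, 2.7]
gripper_width: 0.347
grasp_force: 70.9
t: 32.55
eef_pos: [0.5084, 0.0711, 0.3625]
tool_rot: [-0.0, 1.0, 0.0, 0.002]
contact_force: [0.9, 0.6, -0.5]
gripper_width: 0.472
grasp_force: 0.0
t: 32.95
eef_pos: [0.4581, 0.0708, 0.4197]
tool_rot: [0.0, 1.0, 0.0, 0.002]
contact_force: [0.3, 0.5, -0.0]
gripper_width: -0.0
grasp_force: 0.0
```

View pics/c11.png

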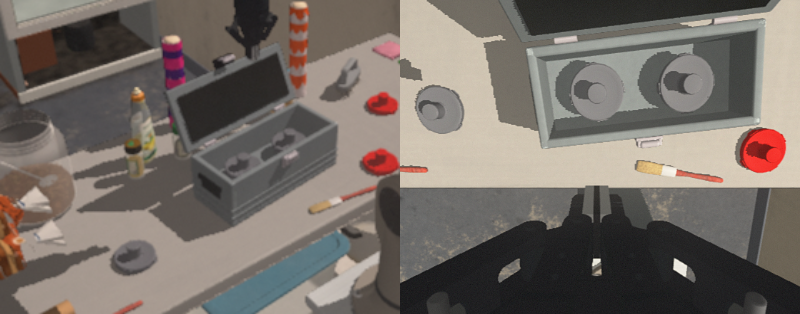

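Both closed tubs stand in the carrier and the door leans back, clear of everything. Next I'll work out the geometry behind the door.

Run:
```python
from h import *
d=np.load('t11.npz'); t={k:d[k] for k in d}; d=np.load('s11.npz'); s={k:d[k] for k in d}
C=np.array([.5175,-.009]);ex=np.array([.995,.0993]);ey=np.array([-.0993,.995])
H=C+.0815*ex; print('hinge',H)
for n,p,z in [('spiceb',(330,232),.105),('spicea',(265,232),.105),('honey',(490,232),.11),('bowl',(418,217),.08),('bottle top',(284,192),.2),('tower',(358,142),.25)]:
    print(n,np.round(p2w(t,np.array(p)*.7,z),3))
for th in (1.9,2.0):
    for y in (-.189,0,.189):
        e=H+y*ey+ (-.16*np.cos(th)+.009*np.sin(th))*ex; p=[*e,.139+.16*np.sin(th)+.009*np.cos(th)]
        print(th,y,np.round(p,3),w2p(t,p)/.7,w2p(s,p)/.7)
for n in ('top','scene'):
    cam(n); print([(x['pixel'],x['score']) for x in search_frame(n,'door_tab')][:2],[(x['pixel'],x['score']) for x in search_frame(n,'door_edge')][:2])
```

```text
hinge [ 0.5985925  -0.00090705]
spiceb [0.744 0.108 0.105]
spicea [0.74  0.247 0.105]
honey [ 0.752 -0.236  0.11 ]
bowl [ 0.788 -0.081  0.08 ]
bottle top [0.804 0.195 0.2  ]
tower [0.896 0.045 0.25 ]
1.9 -0.189 [ 0.677 -0.183  0.287] [472.97412903 250.30258358] [410.67666097 214.69997853]
1.9 0 [0.659 0.005 0.287] [373.81963621 257.39591537] [356.72361982 238.25523271]
1.9 0.189 [0.64  0.193 0.287] [274.10753468 264.52913748] [295.82317259 264.84364149]
2.0 -0.189 [ 0.692 -0.182  0.281] [471.98097013 243.49804318] [406.99420825 215.07327878]
2.0 0 [0.673 0.007 0.281] [373.4039468  250.53089798] [353.20256695 238.48392829]
2.0 0.189 [0.654 0.195 0.281] [274.27581535 257.60307091] [292.53655623 264.88637075]
[([266.3, 187.5], 0.82)] [([261.8, 187.6], 0.68)]
[([250.9, 187.1], 0.98)] [([251.1, 184.8], 0.87), ([264.7, 208.9], 0.6)]
```

```bash
python3 -m crank '[{"delta_rot":[0,0,0],"xyz":[0.04,-0.01,0],"fingers":1},{"delta_rot":[0,0,0],"xyz":[0.085,-0.02,0],"fingers":1},{"delta_rot":[0,0,0],"xyz":[0.13,-0.03,0],"fingers":1},{"delta_rot":[0,0,0],"xyz":[0.175,-0.04,0],"fingers":1},{"delta_rot":[0,0,0],"xyz":[0.22,-0.04,0],"fingers":1},{"delta_rot":[0,0,0],"xyz":[0.25,-0.04,0],"fingers":1},{"delta_rot":[0,0,0],"xyz":[0.256,-0.04,0],"fingers":1},{"delta_rot":[0,0,0],"xyz":[0.256,-0.04,0],"fingers":1}]' 60
python3 -m crank '[{"delta_rot":[0,0,0],"xyz":[0,0,0.04],"fingers":1},{"delta_rot":[0,0,0],"xyz":[0,0,0.08],"fingers":1},{"delta_rot":[0,0,0],"xyz":[0,0,0.12],"fingers":1},{"delta_rot":[0,0,0],"xyz":[0,0,0.15],"fingers":1},{"delta_rot":[0,0,0],"xyz":[0,0,0.175],"fingers":1},{"delta_rot":[0,0,0],"xyz":[0,0,0.183],"fingers":1},{"delta_rot":[0,0,0],"xyz":[0,0,0.183],"fingers":1}]' 60
python3 -m crank '[{"delta_rot":[0,0,0],"xyz":[-0.01,0,0],"fingers":1},{"delta_rot":[0,0,0],"xyz":[-0.02,0,0],"fingers":1},{"delta_rot":[0,0,0],"xyz":[-0.03,0,0],"fingers":1},{"delta_rot":[0,0,0],"xyz":[-0.04,0,0],"fingers":1},{"delta_rot":[0,0,0],"xyz":[-0.05,0,0],"fingers":1}]' 60
```

```text
t: 34.2
eef_pos: [0.7147, 0.1108, 0.4167]
tool_rot: [-0.0, 1.0, 0.0, -0.001]
contact_force: [0.4, 0.1, -0.2]
gripper_width: -0.002
grasp_force: 0.0
t: 34.9
eef_pos: [0.7131, 0.1105, 0.2351]
tool_rot: [0.0, 1.0, 0.0, -0.001]
contact_force: [0.3, -1.0, -0.3]
gripper_width: -0.001
grasp_force: 0.0
t: 35.4
eef_pos: [0.6711, 0.1098, 0.2431]
tool_rot: [-0.0, 1.0, -0.001, 0.01]
contact_force: [16.9, -3.9, 28.0]
gripper_width: 0.002
grasp_force: 0.0
```

Something on the gripper catches the door's top edge. I'll back off and engage only the top 15 mm with the fingertips.

```bash
python3 -m crank '[{"delta_rot":[0,0,0],"xyz":[0.02,0,0],"fingers":1},{"delta_rot":[0,0,0],"xyz":[0.05,0,0],"fingers":1},{"delta_rot":[0,0,0],"xyz":[0.05,0,-0.015],"fingers":1},{"delta_rot":[0,0,0],"xyz":[0.05,0,-0.027],"fingers":1},{"delta_rot":[0,0,0],"xyz":[0.05,0,-0.027],"fingers":1}]' 60
python3 -m crank '[{"delta_rot":[0,0,0],"xyz":[-0.01,0,0],"fingers":1},{"delta_rot":[0,0,0],"xyz":[-0.02,0,0],"fingers":1},{"delta_rot":[0,0,0],"xyz":[-0.028,0,0],"fingers":1},{"delta_rot":[0,0,0],"xyz":[-0.033,0,0],"fingers":1},{"delta_rot":[0,0,0],"xyz":[-0.035,0,0],"fingers":1}]' 60
python3 -m crank '[{"delta_rot":[0,0,0],"xyz":[-0.003,0,0],"fingers":1},{"delta_rot":[0,0,0],"xyz":[-0.005,0,0],"fingers":1},{"delta_rot":[0,0,0],"xyz":[-0.005,0,0],"fingers":1}]' 60
python3 - <<'E'
from h import *
c=cam('scene'); print([(np.round(x['pixel']),x['score']) for x in search_frame('scene','door_tab')][:2])
C=np.array([.5175,-.009]);ex=np.array([.995,.0993]);H=C+.0815*ex
for th in (0.08,1.0,1.57,1.7,1.8,1.9,2.):
    p=[*(H+(-.174*np.cos(th)+.017*np.sin(th))*ex),.139+.174*np.sin(th)+.017*np.cos(th)]; print(th,w2p(c,p))
E
```

```text
t: 35.9
eef_pos: [0.7145, 0.1117, 0.2658]
tool_rot: [-0.001, 1.0, 0.0, 0.002]
contact_force: [0.7, -0.9, 1.0]
gripper_width: 0.001
grasp_force: 0.0
t: 36.4
eef_pos: [0.6793, 0.1105, 0.263]
tool_rot: [0.0, 1.0, 0.0, 0.001]
contact_force: [3.2, -0.4, 2.0]
gripper_width: -0.002
grasp_force: 1.4
t: 36.7
eef_pos: [0.6743, 0.1107, 0.2624]
tool_rot: [-0.0, 1.0, 0.0, 0.0]
contact_force: [1.5, 1.0, 1.7]
gripper_width: 0.001
grasp_force: 1.1
[(array([252., 186.]), 0.9)]
0.08 [293.53549959 220.52139313]
1.0 [275.50693245 179.76656196]
1.57 [257.24083967 164.97802412]
1.7 [253.21788277 163.60149872]
1.8 [250.26811542 163.07788214]
1.9 [247.47709165 163.01535093]
2.0 [244.87124907 163.40414973]
```

```bash
python3 -m crank '[{"delta_rot":[0,0,0],"xyz":[-0.004,0,0],"fingers":1},{"delta_rot":[0,0,0],"xyz":[-0.008,0,-0.002],"fingers":1},{"delta_rot":[0,0,0],"xyz":[-0.012,0,-0.003],"fingers":1},{"delta_rot":[0,0,0],"xyz":[-0.016,0,-0.004],"fingers":1}]' 60
python3 -m crank '[{"delta_rot":[0,0,0],"xyz":[-0.004,0,0],"fingers":1},{"delta_rot":[0,0,0],"xyz":[-0.008,0,-0.002],"fingers":1},{"delta_rot":[0,0,0],"xyz":[-0.012,0,-0.003],"fingers":1},{"delta_rot":[0,0,0],"xyz":[-0.016,0,-0.004],"fingers":1}]' 60
python3 - <<'E'
from h import *
c=cam('scene'); d=cut_out('scene','door')[:1]; print([(np.round(x['pixel']),x['score']) for x in d])
E
```

```text
t: 37.2
eef_pos: [0.6578, 0.1105, 0.2664]
tool_rot: [0.0, 1.0, 0.0, -0.0]
contact_force: [2.5, -0.3, 1.4]
gripper_width: 0.003
grasp_force: 1.2
t: 37.6
eef_pos: [0.6417, 0.1106, 0.2702]
tool_rot: [0.0, 1.0, 0.0, -0.0]
contact_force: [1.7, -0.6, 0.1]
gripper_width: -0.002
grasp_force: 0.8
[(array([254., 188.]), 0.59)]
```

```bash
python3 -m crank '[{"delta_rot":[0,0,0],"xyz":[-0.005,0,0],"fingers":1},{"delta_rot":[0,0,0],"xyz":[-0.01,0,-0.001],"fingers":1},{"delta_rot":[0,0,0],"xyz":[-0.015,0,-0.002],"fingers":1},{"delta_rot":[0,0,0],"xyz":[-0.02,0,-0.002],"fingers":1},{"delta_rot":[0,0,0],"xyz":[-0.025,0,-0.002],"fingers":1},{"delta_rot":[0,0,0],"xyz":[-0.03,0,-0.002],"fingers":1},{"delta_rot":[0,0,0],"xyz":[-0.035,0,-0.002],"fingers":1},{"delta_rot":[0,0,0],"xyz":[-0.04,0,-0.002],"fingers":1},{"delta_rot":[0,0,0],"xyz":[-0.045,0,-0.002],"fingers":1},{"delta_rot":[0,0,0],"xyz":[-0.05,0,-0.002],"fingers":1}]' 60
python3 -m crank '[{"delta_rot":[0,0,0],"xyz":[-0.01,0,0],"fingers":1},{"delta_rot":[0,0,0],"xyz":[-0.02,0,0],"fingers":1},{"delta_rot":[0,0,0],"xyz":[-0.02,0,0],"fingers":1},{"delta_rot":[0,0,0],"xyz":[-0.02,0,0],"fingers":1},{"delta_rot":[0,0,0],"xyz":[-0.02,0,0],"fingers":1}]' 60
python3 - <<'E'
from h import *
c=cam('scene'); d=cut_out('scene','door')[:1]; print([(np.round(x['pixel']),x['score']) for x in d])
E
```

```text
t: 38.7
eef_pos: [0.5917, 0.1105, 0.2722]
tool_rot: [0.0, 1.0, 0.0, -0.0]
contact_force: [1.7, -1.3, 0.1]
gripper_width: -0.0
grasp_force: 0.6
t: 39.2
eef_pos: [0.5721, 0.1108, 0.2723]
tool_rot: [-0.0, 1.0, 0.0, -0.0]
contact_force: [-0.1, 0.9, 0.6]
gripper_width: -0.001
grasp_force: 0.0
[(array([260., 191.]), 0.79)]
```

```bash
python3 -m crank '[{"delta_rot":[0,0,0],"xyz":[0,0,-0.05],"fingers":1},{"delta_rot":[0,0,0],"xyz":[0,0,-0.1],"fingers":1},{"delta_rot":[0,0,0],"xyz":[0,0,-0.128],"fingers":1},{"delta_rot":[0,0,0],"xyz":[-0.03,0.03,-0.128],"fingers":1},{"delta_rot":[0,0,0],"xyz":[-0.06,0.06,-0.128],"fingers":1},{"delta_rot":[0,0,0],"xyz":[-0.09,0.09,-0.128],"fingers":1},{"delta_rot":[0,0,0],"xyz":[-0.12,0.12,-0.128],"fingers":1},{"delta_rot":[0,0,0],"xyz":[-0.136,0.128,-0.128],"fingers":1},{"delta_rot":[0,0,0],"xyz":[-0.136,0.128,-0.128],"fingers":1},{"delta_rot":[0,0,0],"xyz":[-0.136,0.128,-0.128],"fingers":1}]' 60
python3 -m crank '[{"delta_rot":[0,0,0],"xyz":[0,0,0],"fingers":1},{"delta_rot":[0,0,0],"xyz":[0,0,0],"fingers":1},{"delta_rot":[0,0,0],"xyz":[0,0,0],"fingers":1},{"delta_rot":[0,0,0],"xyz":[0,0,0],"fingers":1},{"delta_rot":[0,0,0],"xyz":[0,0,0],"fingers":1},{"delta_rot":[0,0,0],"xyz":[0,0,0],"fingers":1},{"delta_rot":[0,0,0],"xyz":[0,0,0],"fingers":1},{"delta_rot":[0,0,0],"xyz":[0,0,0],"fingers":1},{"delta_rot":[0,0,0],"xyz":[0,0,0],"fingers":1},{"delta_rot":[0,0,0],"xyz":[0,0,0],"fingers":1}]' 60
cat > chk.py <<'E'
from h import *
C=np.array([.5175,-.009]);ex=np.array([.995,.0993]);ey=np.array([-.0993,.995]);H=C+.0815*ex
for n in ('scene','top'):
    c=cam(n); d=cut_out(n,'door')[:1]
    for x in d:
        yy,xx=np.nonzero(x['pixels']); print(n,np.round(x['pixel']),round(x['score'],2),'bbox',xx.min(),xx.max(),yy.min(),yy.max())
    for th in (0,.08,.5,1.,1.4):
        P=[]
        for y in (-.189,.189):
            for l in (0,.16):
                for h in (.001,.017):
                    P.append(w2p(c,[*(H+y*ey+(-l*np.cos(th)+h*np.sin(th))*ex),.139+l*np.sin(th)+h*np.cos(th)]))
        P=np.array(P); print('  pred',th,np.round([P[:,0].min(),P[:,0].max(),P[:,1].min(),P[:,1].max()]))
E
python3 chk.py
```

```text
t: 40.3
eef_pos: [0.4367, -0.017, 0.4006]
tool_rot: [-0.0, 1.0, 0.0, 0.001]
contact_force: [-0.5, -0.1, 0.2]
gripper_width: -0.001
grasp_force: 0.0
t: 41.3
eef_pos: [0.4363, -0.0174, 0.4003]
tool_rot: [0.0, 1.0, 0.0, 0.0]
contact_force: [0.5, -0.3, 0.6]
gripper_width: -0.0
grasp_force: 0.0
  pred 0 [220. 328. 185. 249.]
  pred 0.08 [220. 328. 185. 246.]
  pred 0.5 [219. 325. 182. 228.]
  pred 1.0 [218. 315. 164. 228.]
  pred 1.4 [218. 303. 154. 228.]
  pred 0 [200. 333. 204. 267.]
  pred 0.08 [200. 333. 203. 267.]
  pred 0.5 [199. 335. 201. 260.]
  pred 1.0 [195. 335. 199. 239.]
  pred 1.4 [193. 334. 199. 217.]
```

```bash
python3 -m crank '[{"delta_rot":[0,0,0],"xyz":[0,0,0],"fingers":1},{"delta_rot":[0,0,0],"xyz":[0,0,0.04],"fingers":1},{"delta_rot":[0,0,0],"xyz":[0,0,0.07],"fingers":1},{"delta_rot":[0,0,0],"xyz":[0,0,0.1],"fingers":1},{"delta_rot":[0,0,0],"xyz":[0,0,0.13],"fingers":1},{"delta_rot":[0,0,0],"xyz":[0,0,0.15],"fingers":1},{"delta_rot":[0,0,0],"xyz":[0,0,0.17],"fingers":1},{"delta_rot":[0,0,0],"xyz":[0,0,0.185],"fingers":1},{"delta_rot":[0,0,0],"xyz":[0,0,0.2],"fingers":1},{"delta_rot":[0,0,0],"xyz":[0,0,0.2],"fingers":1}]' 60
python3 - <<'E'
from h import *
for n in ('scene','top'):
    c=cam(n); print(n,[(np.round(x['pixel']),round(x['score'],2)) for x in search_frame(n,'lid_1_grip')],[(np.round(x['pixel']),round(x['score'],2)) for x in search_frame(n,'door')])
    for p in [(.51,.07,.15),(.525,-.089,.15)]: q=w2p(c,p).astype(int); print(q,c['img'][q[1],q[0]])
E
```

```text
t: 42.5
eef_pos: [0.435, -0.0174, 0.1987]
tool_rot: [-0.0, 1.0, 0.0, -0.002]
contact_force: [0.1, 0.1, 0.7]
gripper_width: 0.001
grasp_force: 0.0
scene [(array([216., 218.]), 0.5)] []
[259 222] [66 66 64]
[292 205] [53 50 50]
top [(array([139., 250.]), 0.89)] [(array([270., 235.]), 0.96)]
[239 237] [125 128 123]
[293 233] [128 134 126]
```

The door is down. Descending onto the tab and pressing.

```bash
python3 -m crank '[{"delta_rot":[0,0,0],"xyz":[0,0,0.01],"fingers":1},{"delta_rot":[0,0,0],"xyz":[0,0,0.02],"fingers":1},{"delta_rot":[0,0,0],"xyz":[0,0,0.027],"fingers":1},{"delta_rot":[0,0,0],"xyz":[0,0,0.031],"fingers":1},{"delta_rot":[0,0,0],"xyz":[0,0,0.031],"fingers":1}]' 60
python3 -m crank '[{"delta_rot":[0,0,0],"xyz":[0,0,0.001],"fingers":1},{"delta_rot":[0,0,0],"xyz":[0,0,0.002],"fingers":1},{"delta_rot":[0,0,0],"xyz":[0,0,0.003],"fingers":1},{"delta_rot":[0,0,0],"xyz":[0,0,0.003],"fingers":1}]' 60
python3 -m crank '[{"delta_rot":[0,0,0],"xyz":[0,0,0.001],"fingers":1},{"delta_rot":[0,0,0],"xyz":[0,0,0.002],"fingers":1},{"delta_rot":[0,0,0],"xyz":[0,0,0.003],"fingers":1},{"delta_rot":[0,0,0],"xyz":[0,0,0.003],"fingers":1}]' 60
python3 -m crank '[{"delta_rot":[0,0,0],"xyz":[0,0,0.001],"fingers":1},{"delta_rot":[0,0,0],"xyz":[0,0,0.002],"fingers":1},{"delta_rot":[0,0,0],"xyz":[0,0,0.003],"fingers":1},{"delta_rot":[0,0,0],"xyz":[0,0,0.003],"fingers":1}]' 60
```

```text
t: 43.3
eef_pos: [0.4357, -0.0174, 0.1687]
tool_rot: [0.0, 1.0, 0.0, -0.001]
contact_force: [1.0, -0.9, -0.5]
gripper_width: 0.002
grasp_force: 0.0
t: 43.7
eef_pos: [0.4359, -0.0174, 0.1671]
tool_rot: [0.0, 1.0, 0.0, -0.0]
contact_force: [-6.9, -0.3, 13.4]
gripper_width: -0.001
grasp_force: 6.8
t: 44.1
eef_pos: [0.4354, -0.0174, 0.1632]
tool_rot: [0.0, 1.0, 0.0, -0.001]
contact_force: [-3.5, 2.2, 4.5]
gripper_width: 0.0
grasp_force: 2.2
t: 44.5
eef_pos: [0.4365, -0.0173, 0.1601]
tool_rot: [-0.0, 1.0, 0.0, 0.0]
contact_force: [-0.2, -0.4, -0.2]
gripper_width: 0.001
grasp_force: 0.0
```

```bash
python3 -m crank '[{"delta_rot":[0,0,0],"xyz":[0,0,0.001],"fingers":1},{"delta_rot":[0,0,0],"xyz":[0,0,0.002],"fingers":1},{"delta_rot":[0,0,0],"xyz":[0,0,0.004],"fingers":1},{"delta_rot":[0,0,0],"xyz":[0,0,0.006],"fingers":1},{"delta_rot":[0,0,0],"xyz":[0,0,0.006],"fingers":1}]' 60
```

```text
t: 45.0
eef_pos: [0.4367, -0.0173, 0.1558]
tool_rot: [0.0, 1.0, -0.0, 0.0]
contact_force: [-6.8, -0.8, 19.9]
gripper_width: 0.002
grasp_force: 10.0
```

The stop at 0.156 m is the fully shut height, and at 0.160 there was no contact, so the catch has snapped. I'll retreat and check everything numerically.

```bash
python3 -m crank '[{"delta_rot":[0,0,0],"xyz":[0,0,-0.03],"fingers":1},{"delta_rot":[0,0,0],"xyz":[0,0,-0.08],"fingers":1},{"delta_rot":[0,0,0],"xyz":[0.01,-0.04,-0.13],"fingers":1},{"delta_rot":[0,0,0],"xyz":[0.02,-0.09,-0.18],"fingers":1},{"delta_rot":[0,0,0],"xyz":[0.03,-0.14,-0.2],"fingers":1},{"delta_rot":[0,0,0],"xyz":[0.04,-0.19,-0.2],"fingers":1},{"delta_rot":[0,0,0],"xyz":[0.04,-0.24,-0.2],"fingers":1},{"delta_rot":[0,0,0],"xyz":[0.04,-0.29,-0.2],"fingers":1},{"delta_rot":[0,0,0],"xyz":[0.04,-0.34,-0.2],"fingers":1},{"delta_rot":[0,0,0],"xyz":[0.04,-0.35,-0.2],"fingers":1}]' 60
python3 -m crank '[{"delta_rot":[0,0,0],"xyz":[0,0,0],"fingers":1},{"delta_rot":[0,0,0],"xyz":[0,0,0],"fingers":1},{"delta_rot":[0,0,0],"xyz":[0,0,0],"fingers":1}]' 60
python3 - <<'E'
from h import *
w=cam('wrist'); print('knob',knob(w,(.47,.404)),[(np.round(p2w(w,x['pixel'],.015),3),round(x['score'],2)) for x in search_frame('wrist','lid_1_grip')])
t0=cv2.imread('pics/top0.png')[:,:,::-1].astype(int)
for n in ('top','scene'):
    c=cam(n)
    for t in ['lid_1_grip','tub_a_rim','door','honey_jar','spice_a']: print(n,t,[(np.round(x['pixel']).tolist(),round(x['score'],2)) for x in search_frame(n,t)])
t=cam('top')
for n,p in [('spiceb',(231,162)),('spicea',(186,162)),('honey',(343,163))]:
    sl=np.s_[p[1]-8:p[1]+9,p[0]-8:p[0]+9]; print(n,np.abs(t['img'][sl].astype(int)-t0[sl]).mean())
E
python3 chk.py
```

```text
t: 46.0
eef_pos: [0.476, 0.335, 0.3542]
tool_rot: [-0.0, 1.0, 0.0, 0.0]
contact_force: [0.3, -0.7, -0.6]
gripper_width: -0.005
grasp_force: 0.0
t: 46.3
eef_pos: [0.4768, 0.3313, 0.3539]
tool_rot: [0.001, 1.0, -0.001, -0.0]
contact_force: [-1.0, -0.8, -1.0]
gripper_width: 0.005
grasp_force: 0.0
knob [([0.4709, 0.4037], np.float64(0.0153)), ([0.4938, 0.4217], np.float64(0.0145)), ([0.4795, 0.4209], np.float64(0.0169))] [(array([0.473, 0.401, 0.015]), 0.67)]
top lid_1_grip [([147.0, 253.0], 0.85)]
top tub_a_rim [([268.0, 237.0], 0.68), ([266.0, 240.0], 0.5)]
top door [([271.0, 237.0], 0.83)]
top honey_jar [([341.0, 166.0], 0.63)]
top spice_a [([233.0, 162.0], 0.67), ([189.0, 165.0], 0.54)]
scene lid_1_grip [([186.0, 297.0], 0.7)]
scene tub_a_rim []
scene door [([275.0, 220.0], 0.87), ([272.0, 230.0], 0.52)]
scene honey_jar [([284.0, 180.0], 0.82), ([184.0, 300.0], 0.15)]
scene spice_a [([184.0, 229.0], 0.88), ([217.0, 219.0], 0.87)]
spiceb 8.957324106113033
spicea 6.540945790080738
honey 11.016147635524797
scene [275. 216.] 0.79 bbox 223 327 186 246
  pred 0 [220. 328. 185. 249.]
  pred 0.08 [220. 328. 185. 246.]
  pred 0.5 [219. 325. 182. 228.]
  pred 1.0 [218. 315. 164. 228.]
  pred 1.4 [218. 303. 154. 228.]
top [268. 236.] 0.63 bbox 201 334 204 272
  pred 0 [200. 333. 204. 267.]
  pred 0.08 [200. 333. 203. 267.]
  pred 0.5 [199. 335. 201. 260.]
  pred 1.0 [195. 335. 199. 239.]
  pred 1.4 [193. 334. 199. 217.]
```

```bash
python3 -m crank '[{"delta_rot":[0,0,0],"xyz":[-0.006,0.05,0],"fingers":1},{"delta_rot":[0,0,0],"xyz":[-0.012,0.1,0],"fingers":1},{"delta_rot":[0,0,0],"xyz":[-0.018,0.15,0],"fingers":1},{"delta_rot":[0,0,0],"xyz":[-0.024,0.2,0],"fingers":1},{"delta_rot":[0,0,0],"xyz":[-0.03,0.25,0],"fingers":1},{"delta_rot":[0,0,0],"xyz":[-0.036,0.3,0.03],"fingers":1},{"delta_rot":[0,0,0],"xyz":[-0.04,0.345,0.07],"fingers":1},{"delta_rot":[0,0,0],"xyz":[-0.04,0.35,0.11],"fingers":1},{"delta_rot":[0,0,0],"xyz":[-0.04,0.35,0.15],"fingers":1},{"delta_rot":[0,0,0],"xyz":[-0.04,0.35,0.17],"fingers":1}]' 60
python3 -m crank '[{"delta_rot":[0,0,0],"xyz":[0,0,0.01],"fingers":1},{"delta_rot":[0,0,0],"xyz":[0,0,0.018],"fingers":1},{"delta_rot":[0,0,0],"xyz":[0,0,0.0235],"fingers":1},{"delta_rot":[0,0,0],"xyz":[0,0,0.0235],"fingers":1},{"delta_rot":[0,0,0],"xyz":[0,0,0.0235],"fingers":1}]' 60
```

```text
t: 48.25
eef_pos: [0.4337, -0.0186, 0.1809]
tool_rot: [0.0, 1.0, -0.001, -0.003]
contact_force: [-1.2, -0.1, -0.1]
gripper_width: 0.001
grasp_force: 0.0
t: 48.75
eef_pos: [0.437, -0.0172, 0.1616]
tool_rot: [0.0, 1.0, 0.0, 0.001]
contact_force: [0.7, -0.4, -0.3]
gripper_width: 0.001
grasp_force: 0.0
```

No contact at 0.1616, where a door left ajar would stand at about 0.169, so the catch holds. Retreating and handing in.

```bash
python3 -m crank '[{"delta_rot":[0,0,0],"xyz":[0,0,-0.05],"fingers":1},{"delta_rot":[0,0,0],"xyz":[0,0,-0.1],"fingers":1},{"delta_rot":[0,0,0],"xyz":[0,0,-0.15],"fingers":1},{"delta_rot":[0,0,0],"xyz":[0,0,-0.2],"fingers":1},{"delta_rot":[0,0,0],"xyz":[0,0,-0.2],"fingers":1},{"delta_rot":[0,0,0],"xyz":[0,0,-0.2],"fingers":1}]' 60
python3 -c "from station import job; print(job.hand_in())"
```

```text
t: 49.35
eef_pos: [0.4369, -0.0172, 0.3627]
tool_rot: [0.0, 1.0, 0.0, 0.002]
contact_force: [0.6, 0.8, -0.9]
gripper_width: -0.002
grasp_force: 0.0
the job is handed in; nothing more can be done
None
```

I handed the job in at about 49 s: both tubs are snapped shut and upright in the carrier, the spare lid is flat on the table, the door is latched and all the jars are standing; the hand-in call returned no verdict.

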